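Comb glass rods under the tray keeper

TASK

The laboratory is about to drive off: take the rake from its stand and comb the four glass rods lying scattered in the tray into one flat row of parallel rods, pushing them together under the tray's sprung keeper. Press the row home against the keeper's stop with about 9 N, so that the keeper's two hooks drop behind the last rod, then put the rake back in its stand. Touch the clean glass only with the rake, never push it with more than 12 N, and leave the things around undisturbed.

Things in the scene. Friction and masses are not known exactly. Their poses are not given: they have to be found in the camera images.
- tray: Shallow open steel tray, fixed to the table, inside 290 mm (its x) by 162 mm (its y), rim 15 mm high; origin at the middle of its underside, floor surface 3 mm above it, z up. Near its +x end, away from the robot, an aluminium keeper is clamped across it from rim to rim. Keeper parts at the rims rise to 36 mm above the table, between them to 16 mm above the floor.
- stop_zone (a point): Point fixed in the tray, on its floor, 105 mm from its middle towards +x. The keeper's 7 mm high stop bar is clamped by hand and its place is not reported: its stop face, facing -x, lies within 15 mm either side of this point, to be felt or seen. The hooks' inner faces are 25.6 mm in front (-x) of it: room for four 6 mm rods and 1.6 mm to spare.
- flap (a joint): Angle (rad) of the keeper's two sprung hooks, one part: 0 = down, about 0.15 = lifted by a rod. 3 mm steel wires at tray y = +46.5 and -46.5 mm; the 90 mm between is free for the rake. Lips slope up from the hooks to 47 mm in front of the stop. Rods pushed +x lift them (1 to 5 N; lips rise to 23 mm above the floor); they snap down behind the last rod just before the row is tight on the stop.
- rod_a: Glass stirring rod, 130 mm long (its y axis), 6 mm thick, 14 g; origin in the middle of its length on its underside. All four lie on the tray floor roughly across it (turned up to 0.85 rad), not overlapping, between x = -130 and +60 mm of the tray; rod_a lies nearest to its -x end.
- rod_b: The next rod towards +x, alike.
- rod_c: The next rod towards +x, alike.
- rod_d: The rod nearest to the keeper, alike.
- rake: Grey rake (a comb), about 120 g, upright in its stand. Origin midway along the tips of its eight steel pins; pins 5 mm thick in one row along y (75 mm over all), 24 mm long; above them a bar 18 mm (x) by 82 mm (y), 24 to 38 mm above the tips, and on it a grip 16 mm (x) by 52 mm (y), 38 to 71 mm above the tips. z up. Both faces rake alike.
- rake_grip (a point): Middle of the rake's grip, 52 mm above the pin tips; grasp it from above across its 16 mm (along the rake's x).
- rake_stand: White stand fixed to the table, 104 mm (y) by 34 mm (x), 31 mm high, with a straight trough along y, open at the top, 10 mm wide, 86 mm long. The pins hang in the trough and the bar rests on its walls: the rake's origin is then 7 mm above the stand's origin (middle of its underside), its y along the stand's y, either way round.
- mortar_mid (a point): Middle of a white mortar, 94 mm wide, 55 mm high: a bystander.
- petri_mid (a point): Middle of a lidded petri dish, 90 mm wide, 15 mm high: a bystander.
- bottle_mid (a point): Middle of a small reagent bottle, 30 mm wide, 55 mm high: a bystander.
There are look-alikes about, which are no part of the job. Leave any yellow look-alike of the rake alone.

How it is judged:
By the outcome, as a careful person would: the job done as asked, in the order asked, and still so for the second after the job is handed in, with the robot touching nothing.
It also fails if it takes over 70 s, if anything falls off the work surface, if the arm or the gripper's body presses on something with over 40 N, if the wrist force passes 120 N, or if a joint passes its speed limit or range.

ROBOT

A 7-joint arm with a two-finger parallel gripper is mounted at the origin on a cart in front of the work surface, level with it; the furniture and walls round the work are solid. World frame = base frame: x ahead of the robot, y to its left, z up, the work surface at z = 0. Lengths are in m, angles in rad, forces in N, time in s.
With the tool pointing down it reaches from about 0.4 to 0.925 m from the base axis. Payload 5.6 kg.
Tool frame: the origin (TCP) lies midway between the tips of the shut fingers; the grasp point (between the pads) lies 19 mm behind it (robot.pinch_z is the distance from the TCP to the grasp point, in m); z points along the fingers, y is the direction in which the jaws open and shut (so a half turn about z gives the same grasp; the last joint's range is limited). The gripper opens to 85 mm and grips with 20 to 120 N. Pads are 22 mm wide; open, the fingers measure 114 mm over their backs; the gripper's body (76 mm by 85 mm) begins 54 mm behind the grasp point. The pads swing forward as they close: fully open they stand 13 mm farther back than shut.
Start: joints at [-1.264, 0.468, -0.012, 1.603, 0.006, 1.071, -0.056], TCP at [0.223, 0.611, 0.201] pointing down, gripper open.
Joint ranges: [-2.53, 2.53], [-0.31, 2.02], [-1.57, 1.55], [0.28, 2.44], [-1.29, 4.43], [0.15, 1.84], [-2.92, 2.92]. Speed limits (rad/s): [2.57, 2.57, 3.14, 3.14, 3.14, 3.14, 3.14].

INTERFACE

Orientations are given as a unit quaternion [x, y, z, w].
In Python, from plant import robot, solver, camera, camera_model, finder gives the robot as it stands. The module is installed in compiled form; this text tells all that it offers. Calls block until the motion is done:
- robot.goto(position, orientation): joint-space move of the TCP to a pose.
- robot.line_to(position, attitude=None, rate=0.15): straight line of the TCP; attitude=None keeps the orientation; rate is the mean speed in m/s.
- robot.move_j(angles): joint-space move.
- robot.gripper_to(opening, f_grip=None): finger opening in m; f_grip is the grip in N (None keeps the last); returns when the fingers have stopped.
- robot.dwell(seconds).
- solver.inverse_kinematics(position, orientation): joint angles nearest the present ones, or None.
- camera(name): name is "scene" or "top" or "wrist"; returns the picture (400x640x3 uint8, blue, green, red); there is no depth.
- camera_model(name): a dict with "intrinsics" (3x3 intrinsics, pixels), "T" (4x4, takes a point from camera to world coordinates). Camera axes: x right, y down, z forward; pixel columns grow to the right and rows downward; lengths in m; the calibration is good to about 2 mm. A picture is of the moment at which its call begins: read the wrist's pose just before it. camera_model takes no time and is no camera call; for the wrist camera it gives the pose at the moment of the call.
A pose or a line that the arm cannot do raises robot.PlanningError and nothing moves.
- robot.close_job(): hands the job in, once; it reports no verdict.
Trained networks look in the newest picture that a camera, given by its name, has taken for a name from the list of things; names that differ only in an ending like _2 or _b are one class to them, and where a whole thing is asked for, a point or a joint stands for the part that bears it (a point fixed in the world has none). Each returns a list of dicts, best first, with "conf" (0 to 1); they miss things now and then, are a little off and sometimes report something else, mostly with a low value. They report only what shows in the picture. A call takes as long as a camera call. They do not tell look-alikes from the thing itself.
- finder.boxes_of(camera, target): "extent" ([left, top, right, bottom] in pixels, round what is visible of it).
- finder.landmark_of(camera, target): "pixel" ([column, row] in pixels: a listed point, or the origin of a listed thing).
Readings, each from a call of its own:
- robot.current_clock(): time.
- robot.current_joint_positions(): joint angles.
- robot.current_qd(): joint speeds.
- robot.current_effort(): joint torques, N m.
- robot.current_tool_pos(): TCP position.
- robot.current_tool_rot(): TCP orientation.
- robot.current_wrist_force(): force on the tool from outside, world axes, zero at the start.
- robot.current_moment(): the same for the moment, N m.
- robot.current_opening(): finger opening in m.
Only numpy, scipy, OpenCV 4.12 (cv2) and the standard library are available. Lean on these libraries where they do the work, as an engineer would, in place of code of your own. Each camera call takes 0.05 s, during which the arm holds its last target.

## Working session

There is one attempt and no reset: what is moved stays moved. The work goes in short steps, each a Python script; the robot and the scene stay as the last script left them, time stands still between calls to the robot, and variables do not carry over. Pictures are saved under pics/ and viewed, and the job is handed in when it is done.

```bash
mkdir -p pics; ls; python3 - <<'E'
from plant import robot, solver, camera, camera_model, finder
import cv2, numpy as np
print(robot.current_clock(), robot.current_wrist_force(), robot.pinch_z)
for n in ("scene","top","wrist"):
    im=camera(n); cv2.imwrite(f"pics/{n}0.png",im); m=camera_model(n); print(n,np.round(m["intrinsics"],1).tolist(),np.round(m["T"],4).tolist())
    for t in ("tray","rod_a","rake","rake_stand","stop_zone","rake_grip"):
        print(t,[(np.round(d["pixel"],1).tolist(),round(d["conf"],2)) for d in finder.landmark_of(n,t)][:6])
print(robot.current_clock(),robot.current_tool_rot())
E
```

```text
pics
0.0 [-0.21007167  0.43376353  0.16152089] 0.0187
scene [[426.2, 0.0, 315.7], [0.0, 426.2, 200.6], [0.0, 0.0, 1.0]] [[0.475, -0.4536, 0.754, -0.3954], [-0.8796, -0.2197, 0.4219, -0.5502], [-0.0257, -0.8637, -0.5034, 0.6837], [0.0, 0.0, 0.0, 1.0]]
tray [([280.7, 202.0], 0.95)]
rod_a [([278.1, 208.7], 0.59), ([280.7, 200.7], 0.57), ([269.4, 210.0], 0.45), ([261.9, 211.7], 0.44), ([226.7, 172.0], 0.32)]
rake [([321.6, 255.0], 0.78), ([374.0, 245.5], 0.61)]
rake_stand [([377.5, 249.4], 0.87)]
stop_zone [([306.1, 187.2], 0.71)]
rake_grip [([375.0, 230.5], 0.95), ([316.4, 232.4], 0.73)]
top [[361.4, 0.0, 311.9], [0.0, 361.4, 202.4], [0.0, 0.0, 1.0]] [[-0.0879, -0.9698, 0.2273, 0.2777], [-0.9961, 0.0869, -0.0147, -0.01], [-0.0055, -0.2277, -0.9737, 1.2292], [0.0, 0.0, 0.0, 1.0]]
tray [([271.6, 201.7], 0.95)]
rod_a [([268.5, 210.8], 0.65), ([264.9, 223.6], 0.63), ([266.1, 221.2], 0.5), ([271.5, 206.6], 0.48)]
rake [([375.6, 223.9], 0.58), ([340.5, 245.5], 0.58)]
rake_stand [([422.5, 234.2], 0.53)]
stop_zone [([278.6, 176.0], 0.67)]
rake_grip [([377.1, 221.4], 0.63), ([343.0, 246.8], 0.49)]
wrist [[339.7, 0.0, 319.2], [0.0, 339.7, 199.9], [0.0, 0.0, 1.0]] [[0.3424, 0.9067, 0.2464, 0.1609], [0.9395, -0.3307, -0.0888, 0.6334], [0.001, 0.2619, -0.9651, 0.3745], [0.0, 0.0, 0.0, 1.0]]
tray []
rod_a []
rake []
rake_stand []
stop_zone []
rake_grip []
1.05 [ 1.74069256e-01  9.84733412e-01 -1.16438033e-06  2.90593004e-05]
```

```bash
python3 - <<'E'
import cv2
im=cv2.imread("pics/top0.png"); cv2.imwrite("pics/top0c.png",cv2.resize(im[130:290,200:460],None,fx=3,fy=3,interpolation=cv2.INTER_CUBIC))
E
```

```text
(no output)
```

View pics/scene0.png

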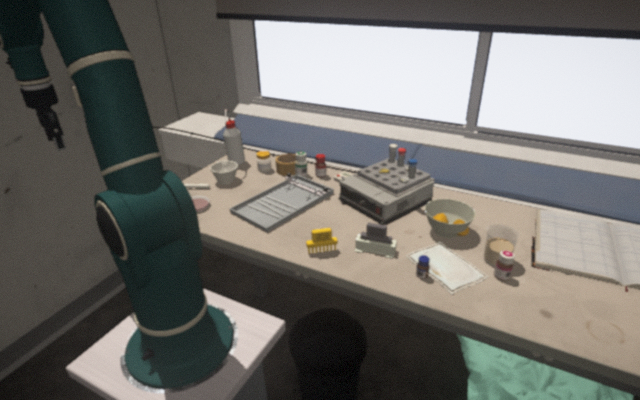

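View pics/top0.png

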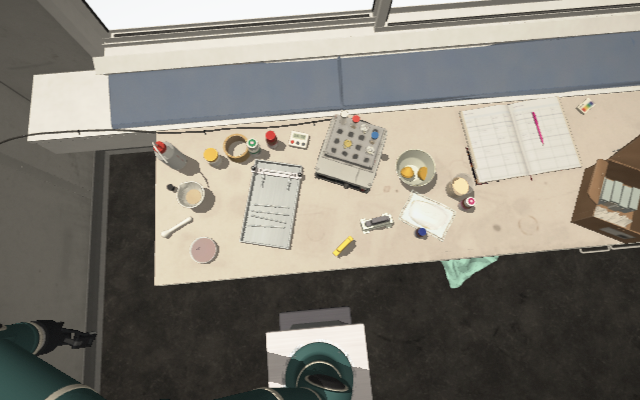

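View pics/wrist0.png

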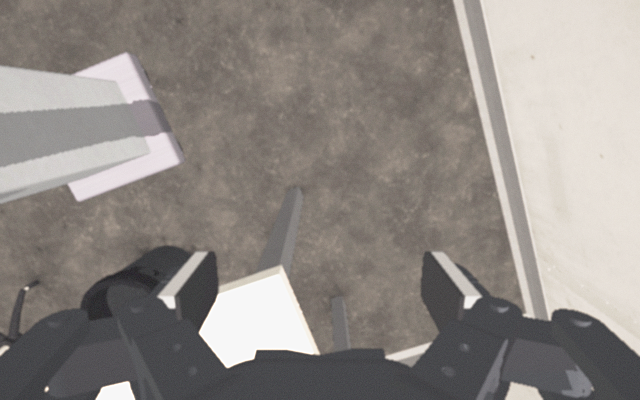

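```bash
ls pics
```

```text
scene0.png
top0.png
top0c.png
wrist0.png
```

View pics/top0c.png

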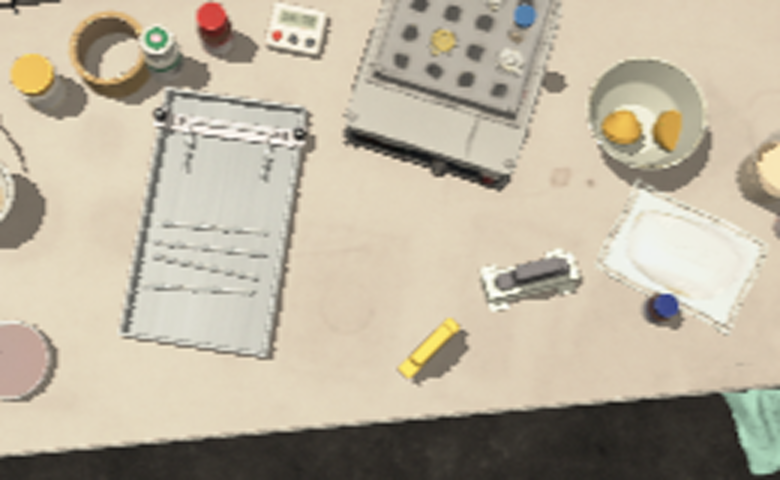

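The top view shows the tray around pixel (271,203) with its keeper at the top (far) end. The grey rake is in the white stand at (377,222) and the yellow look-alike is at (344,246). The mortar is at (192,195) and the bottle at (421,232). Next I convert pixels to positions.

```bash
cat > h.py <<'E'
from plant import robot, solver, camera, camera_model, finder
import cv2, numpy as np
from scipy.spatial.transform import Rotation as R
def p2w(m,px,z):
    K,T=np.array(m["intrinsics"]),np.array(m["T"])
    d=T[:3,:3]@np.linalg.solve(K,[px[0],px[1],1.]); o=T[:3,3]
    return o+d*(z-o[2])/d[2]
def w2p(m,p):
    K,T=np.array(m["intrinsics"]),np.array(m["T"])
    c=T[:3,:3].T@(np.array(p)-T[:3,3]); u=K@c; return u[:2]/u[2]
def down(yaw): # tool y axis at angle yaw+90deg ; tool x along yaw
    c,s=np.cos(yaw),np.sin(yaw)
    return R.from_matrix(np.array([[c,s,0],[s,-c,0],[0,0,-1]])).as_quat()
E
python3 - <<'E'
from h import *
m=camera_model("top")
for n,p in [("tl",(168,90)),("tr",(310,108)),("br",(272,356)),("bl",(123,337))]:
    print(n,p2w(m,(p[0]/3+200,p[1]/3+130),.015).round(3))
for n,p in [("a",(482,268)),("b",(575,250)),("c",(582,290)),("d",(490,310))]:
    print("stand",p2w(m,(p[0]/3+200,p[1]/3+130),.031).round(3))
for n,px,z in [("tray",(271.6,201.7),0),("stop",(278.6,176),.003),("grip",(377.1,221.4),.059),("ygrip",(343,246.8),.06),("stand",(422.5,234.2),.0),("bottle",(421,232),.055),("mortar",(192,195),.05),("petri",(203,250),.015)]:
    print(n,p2w(m,px,z).round(3))
ms=camera_model("scene")
for n,px,z in [("tray",(280.7,202),0),("stop",(306.1,187.2),.003),("grip",(375,230.5),.059),("stand",(377.5,249.4),0),("ygrip",(316.4,232.4),.052)]:
    print("scene",n,p2w(ms,px,z).round(3))
E
```

```text
tl [0.733 0.156 0.015]
tr [ 0.695 -0.01   0.015]
br [0.409 0.057 0.015]
bl [0.445 0.222 0.015]
stand [ 0.484 -0.186  0.031]
stand [ 0.496 -0.293  0.031]
stand [ 0.45  -0.295  0.031]
stand [ 0.437 -0.19   0.031]
tray [0.58  0.112 0.   ]
stop [0.67  0.081 0.003]
grip [ 0.468 -0.235  0.059]
ygrip [ 0.395 -0.115  0.06 ]
stand [ 0.42  -0.395  0.   ]
bottle [ 0.421 -0.374  0.055]
mortar [0.615 0.373 0.05 ]
petri [0.43  0.35  0.015]
scene tray [0.572 0.119 0.   ]
scene stop [0.689 0.092 0.003]
scene grip [ 0.472 -0.237  0.059]
scene stand [ 0.474 -0.246  0.   ]
scene ygrip [ 0.407 -0.101  0.052]
```

```bash
python3 - <<'E'
from h import *
for s in (1,-1):
    for n,p,y in [("tray",(0.56,0.107,.30),-.225),("trayhi",(.45,.14,.06),-.225),("stop",(.65,.08,.06),-.225),("stand",(.468,-.238,.06),.113),("standview",(.45,-.238,.3),.113)]:
        q=solver.inverse_kinematics(p,down(y+s*np.pi/2)); print(s,n,None if q is None else np.round(q,2))
E
```

```text
1 tray [-0.72  0.26  0.58  1.72 -0.15  1.21 -0.33]
1 trayhi [-0.74  0.41  0.44  2.16 -0.29  0.63 -0.32]
1 stop [-0.58  0.7   0.59  1.72 -0.48  0.87 -0.01]
1 stand [-0.27  0.61  0.88  2.05 -0.67  0.79  1.13]
1 standview [-0.61  0.22  1.21  1.87 -0.22  1.2   0.79]
-1 tray [-0.32  0.24  0.09  1.69 -0.02  1.21  2.69]
-1 trayhi [-0.25  0.39 -0.14  2.13  0.09  0.62  2.46]
-1 stop [-0.08  0.64 -0.14  1.68  0.11  0.83  2.66]
-1 stand [-0.5   0.95  1.34  2.06 -1.08  1.12 -1.66]
-1 standview [-0.71  0.31  1.39  1.88 -0.32  1.23 -2.24]
```

```bash
python3 - <<'E'
from h import *
import json
def shot(n):
    m=camera_model("wrist"); im=camera("wrist"); cv2.imwrite(f"pics/{n}.png",im)
    json.dump({k:np.array(v).tolist() for k,v in m.items()},open(f"pics/{n}.json","w")); return m
robot.goto([.56,.10,.24],down(-.225+np.pi/2)); m=shot("tray1")
for t,z in (("tray",0),("stop_zone",.003),("rod_a",.003)):
    print(t,[(np.round(d["pixel"],1).tolist(),p2w(m,d["pixel"],z).round(4).tolist(),round(d["conf"],2)) for d in finder.landmark_of("wrist",t)][:6])
robot.goto([.455,-.225,.22],down(.113+np.pi/2)); m=shot("stand1")
for t,z in (("rake",.007),("rake_stand",0),("rake_grip",.059)):
    print(t,[(np.round(d["pixel"],1).tolist(),p2w(m,d["pixel"],z).round(4).tolist(),round(d["conf"],2)) for d in finder.landmark_of("wrist",t)][:6])
print(robot.current_clock())
E
```

```text
tray [([328.3, 153.6], [0.5736, 0.1118, 0.0], 0.86)]
stop_zone [([417.1, 155.9], [0.6776, 0.086, 0.003], 0.65)]
rod_a [([282.0, 150.7], [0.5201, 0.1279, 0.003], 0.94), ([300.6, 154.0], [0.541, 0.1191, 0.003], 0.83), ([261.1, 143.5], [0.4978, 0.1417, 0.003], 0.81), ([322.0, 151.6], [0.5668, 0.1163, 0.003], 0.7)]
rake [([332.8, 180.8], [0.4738, -0.2372, 0.007], 0.82), ([278.3, 64.7], [0.4005, -0.1189, 0.007], 0.73)]
rake_stand [([330.7, 179.6], [0.4716, -0.2375, 0.0], 0.79), ([278.8, 293.2], [0.4234, -0.394, 0.0], 0.48)]
rake_grip [([333.5, 190.3], [0.4723, -0.2362, 0.059], 0.92), ([271.3, 57.9], [0.4001, -0.1191, 0.059], 0.63)]
4.9333
```

View pics/tray1.png

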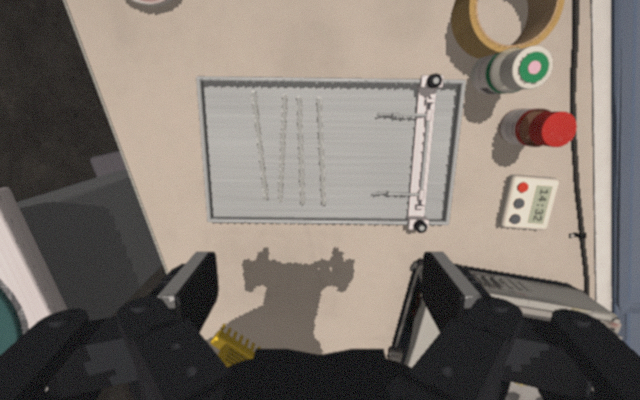

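View pics/stand1.png

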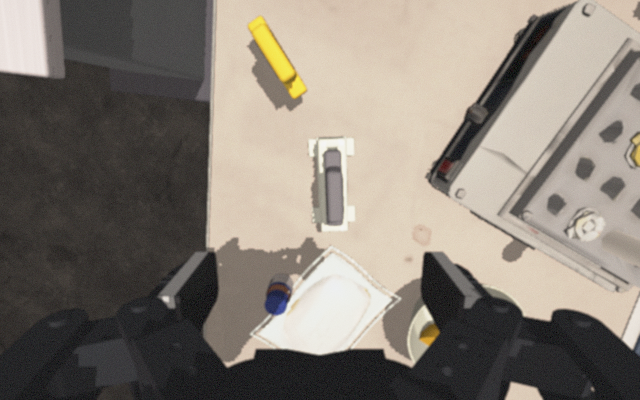

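The tray picture shows the four rods at columns 261–322, the keeper bar at column ~420, and the hooks at rows 117 and 194. The second picture shows the grey rake in its stand at (333,185), the yellow rake at (278,58) and the bottle at (278,293). I'll zoom in to refine.

```bash
python3 - <<'E'
import cv2
im=cv2.imread("pics/tray1.png"); cv2.imwrite("pics/tray1c.png",cv2.resize(im[65:240,190:475],None,fx=2.8,fy=2.8,interpolation=cv2.INTER_CUBIC))
im=cv2.imread("pics/stand1.png"); cv2.imwrite("pics/stand1c.png",cv2.resize(im[125:245,285:385],None,fx=5,fy=5,interpolation=cv2.INTER_CUBIC))
E
```

```text
(no output)
```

View pics/tray1c.png

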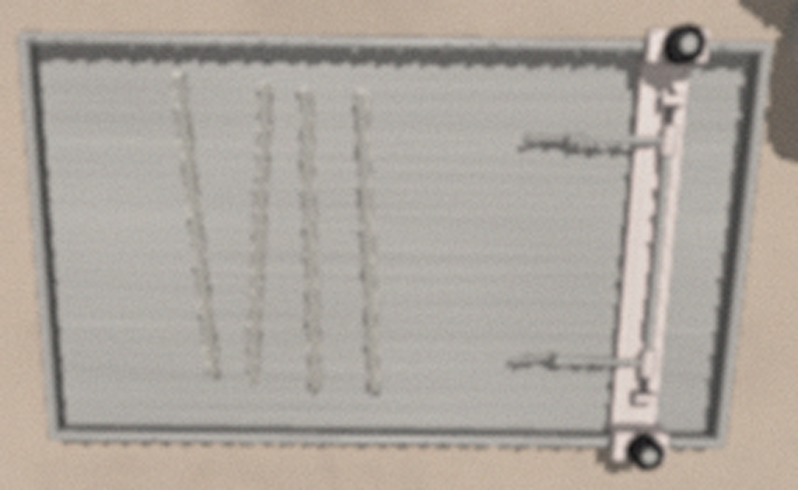

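View pics/stand1c.png

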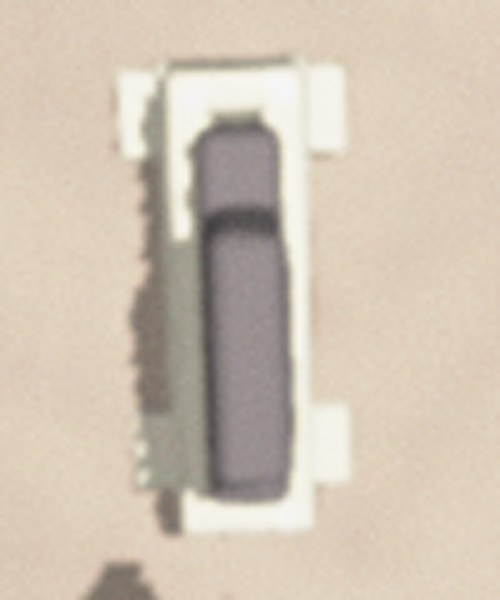

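```bash
python3 - <<'E'
from h import *
import json
m=json.load(open("pics/tray1.json"))
g=lambda p,z:p2w(m,(190+p[0]/2.8,65+p[1]/2.8),z)
c=np.array([g(p,.015) for p in [(22,35),(770,45),(720,445),(52,440)]]); print(c.round(4)[:,:2].tolist(),c.mean(0))
for i in range(4):
    d=c[(i+1)%4]-c[i]; print(np.linalg.norm(d).round(4),np.arctan2(d[1],d[0]).round(4))
d=c[1]+c[2]-c[0]-c[3]; yaw=np.arctan2(d[1],d[0]); print("yaw",yaw)
o=c.mean(0); Rm=np.array([[np.cos(yaw),np.sin(yaw)],[-np.sin(yaw),np.cos(yaw)]])
for n,a,b in [("a",(178,75),(215,378)),("b",(265,90),(253,380)),("c",(305,92),(315,390)),("d",(360,95),(374,392))]:
    print(n,(Rm@(g(a,.006)-o)[:2]).round(4),(Rm@(g(b,.006)-o)[:2]).round(4))
print("keeper front edge z16+3", [(Rm@(g(p,.019)-o)[:2]).round(4).tolist() for p in [(635,90),(612,420)]], "hook tips",[(Rm@(g(p,.012)-o)[:2]).round(4).tolist() for p in [(520,145),(508,363)]])
m=json.load(open("pics/stand1.json"))
g=lambda p,z:p2w(m,(285+p[0]/5,125+p[1]/5),z)
for nm,z,ps in [("grip",.078,[(212,232),(283,222),(287,490),(213,492)]),("stand",.031,[(168,68),(300,65),(312,528),(185,530)]),("bar",.045,[(195,135),(278,135),(290,490),(210,490)])]:
    c=np.array([g(p,z) for p in ps]); d=c[0]+c[1]-c[2]-c[3]; print(nm,c.mean(0).round(4),"len",np.linalg.norm(d)/2,"yaw x",np.arctan2(d[1],d[0])-np.pi/2, "w",np.linalg.norm(c[1]-c[0]),np.linalg.norm(c[2]-c[3]))
E
```

```text
[[0.4509, 0.2277], [0.7386, 0.159], [0.6985, -0.0034], [0.4114, 0.0637]] [0.57484354 0.11174305 0.015     ]
0.2958 -0.2345
0.1672 -1.8127
0.2949 2.912
0.1687 1.3343
yaw -0.23204644303667737
a [-0.0879  0.0703] [-0.0767 -0.0577]
b [-0.0525  0.0648] [-0.0599 -0.0584]
c [-0.0362  0.0641] [-0.0324 -0.0628]
d [-0.0136  0.0632] [-0.0061 -0.0634]
keeper front edge z16+3 [[0.0954, 0.0659], [0.0971, -0.0713]] hook tips [[0.0521, 0.0441], [0.0518, -0.048]]
grip [ 0.473  -0.2385  0.078 ] len 0.052332492164643654 yaw x 0.13610462871846885 w 0.013444987071175992 0.014491346703313734
stand [ 0.4735 -0.2382  0.031 ] len 0.10349436653492769 yaw x 0.1563345856754954 w 0.027791511411599884 0.028753285749536565
bar [ 0.4733 -0.2375  0.045 ] len 0.07670497728378595 yaw x 0.1630583855541996 w 0.016975196964005842 0.017303144705792414
```

Measured so far:

| Item | Position / size | Yaw |
|---|---|---|
| Tray | (0.575, 0.112), rim about 295×168 mm, consistent with the given size | −0.232 |
| Stand | (0.473, −0.238), 103 mm long, also consistent | 0.155 |
| Stop, from the lip tips | tray x ≈ 0.099 | – |

Next is the grasp.

```bash
cat >> h.py <<'E'
TY=-.232; TO=np.array([.575,.112]); SY=.155; SP=np.array([.4733,-.2382])
QS=down(SY+np.pi/2); QT=down(TY+np.pi/2); OFF=.0395   # TCP above pin tips
def tr(x,y,tipz):  # tray coords -> tcp
    c,s=np.cos(TY),np.sin(TY); return [TO[0]+c*x-s*y, TO[1]+s*x+c*y, tipz+OFF]
def ft():  # force in tray axes
    f=np.array(robot.current_wrist_force()); c,s=np.cos(TY),np.sin(TY); return np.array([c*f[0]+s*f[1],-s*f[0]+c*f[1],f[2]])
def tx():
    p=np.array(robot.current_tool_pos()); d=p[:2]-TO; c,s=np.cos(TY),np.sin(TY); return np.array([c*d[0]+s*d[1],-s*d[0]+c*d[1],p[2]-OFF])
E
python3 - <<'E'
from h import *
robot.gripper_to(.045,60)
robot.goto([*SP,.13],QS)
robot.line_to([*SP,.0465],rate=.08)
print("pre",np.round(robot.current_tool_pos(),4),np.round(robot.current_wrist_force(),2))
robot.gripper_to(.005,110)
print("closed",robot.current_opening(),np.round(robot.current_tool_pos(),4),np.round(robot.current_wrist_force(),2))
robot.line_to([*SP,.10],rate=.08)
print("lift",robot.current_opening(),np.round(robot.current_wrist_force(),2),np.round(robot.current_moment(),2))
cv2.imwrite("pics/lift.png",camera("wrist")); cv2.imwrite("pics/lifts.png",camera("scene")[180:280,260:430].repeat(4,0).repeat(4,1)); print(robot.current_clock())
E
```

```text
pre [ 0.4737 -0.2385  0.0469] [-0.75 -0.19  0.41]
closed 0.007950730263970644 [ 0.4737 -0.2383  0.0473] [-1.27  0.77  5.89]
lift 0.007533766940821336 [ 0.12  0.91 -1.43] [0.   0.01 0.01]
8.475
```

View pics/lift.png

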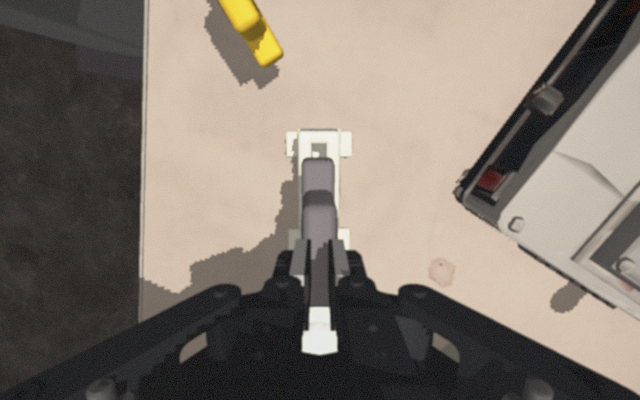

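View pics/lifts.png

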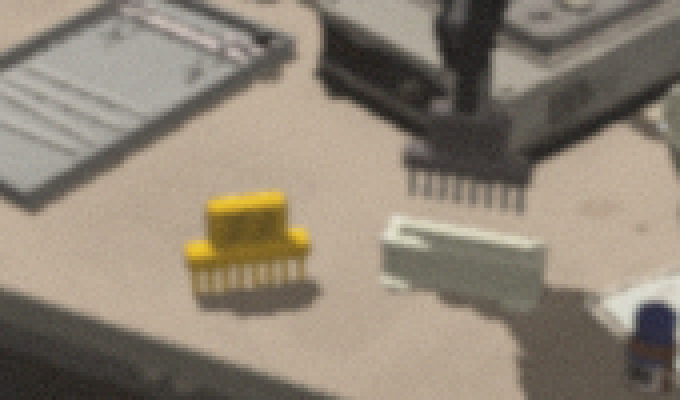

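The rake is held, weighing about 1.4 N, and hangs straight; in the scene view its pins are clear above the stand at (375,225). I'll carry it to the tray behind rod_a and feel for the floor.

```bash
sed -i 's/OFF=.0395/OFF=.0403/' h.py; python3 - <<'E'
from h import *
robot.line_to([*SP,.17],rate=.2)
robot.goto(tr(-.115,.002,.11),QT)
robot.line_to(tr(-.115,.002,.03),rate=.15)
robot.line_to(tr(-.115,.002,.0075),rate=.05)
robot.dwell(.15)
f0=ft(); print("f0",f0.round(2),tx().round(4),robot.current_clock())
z=.0075
while z>.0:
    z-=.0005
    robot.line_to(tr(-.115,.002,z),rate=.02); f=ft(); print(round(z,4),tx()[2].round(4),f.round(2))
    if f[2]-f0[2]>1.5: break
print(robot.current_clock())
cv2.imwrite("pics/floor.png",camera("wrist"))
E
```

```text
f0 [ 0.59 -0.13 -0.66] [-0.1148  0.0021  0.0077] 11.825
0.007 0.0071 [ 0.45 -0.29 -2.17]
0.0065 0.0065 [-0.34  0.25 -0.95]
0.006 0.006 [-0.08 -0.09 -0.32]
0.0055 0.0055 [-0.15  0.1  -0.75]
0.005 0.005 [-0.54  0.38 -2.32]
0.0045 0.0045 [-0.45 -0.62 -1.62]
0.004 0.004 [ 0.53  0.22 -1.31]
0.0035 0.0035 [-0.15  0.08 -0.46]
0.003 0.003 [ 0.31 -0.29 -1.77]
0.0025 0.0025 [ 0.73  0.73 -0.8 ]
0.002 0.002 [ 0.92 -0.31 -0.97]
0.0015 0.0015 [-0.   -0.24 -1.  ]
0.001 0.0014 [-0.15 -1.43  4.7 ]
15.075
```

View pics/floor.png

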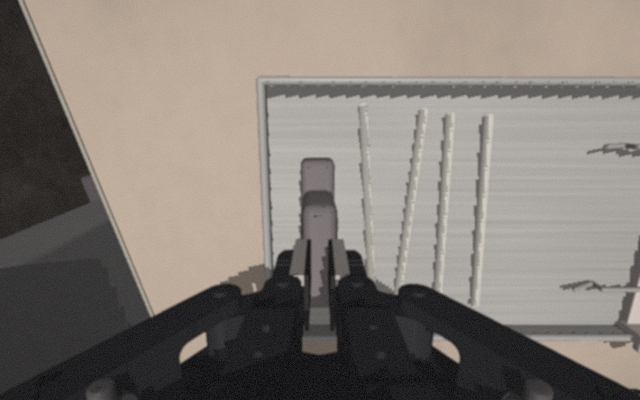

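The floor is felt at nominal tip height 1.3 mm, so I'll rake at 3.0 mm. The picture shows the rake at (318,185), behind all four rods (columns 365–490). Now a first comb.

```bash
python3 - <<'E'
from h import *
robot.line_to(tr(-.115,.002,.003),rate=.02); print(ft().round(2))
for x in (-.07,-.03,0.0):
    robot.line_to(tr(x,.002,.003),rate=.05); print(x,tx().round(4),ft().round(2))
print(robot.current_clock())
cv2.imwrite("pics/push1.png",camera("wrist"))
cv2.imwrite("pics/push1s.png",camera("scene")[165:235,220:345].repeat(6,0).repeat(6,1))
E
```

```text
[ 0.4  -0.08 -1.77]
-0.07 [-0.0704  0.002   0.0029] [-0.62 -0.3  -1.18]
-0.03 [-0.0303  0.0019  0.0029] [ 0.35 -0.97 -0.84]
0.0 [-0.0001  0.0019  0.0029] [-0.85  0.18 -0.72]
18.125
```

View pics/push1.png

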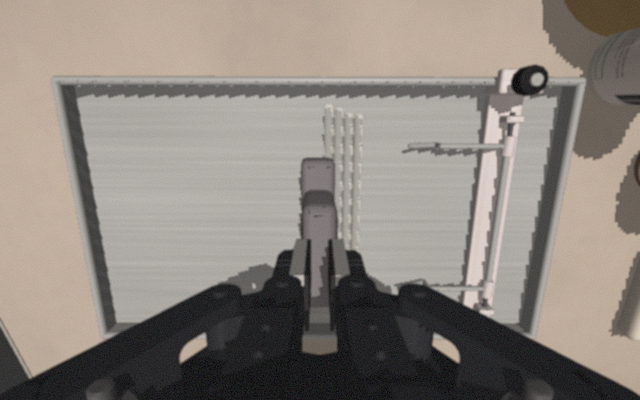

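View pics/push1s.png

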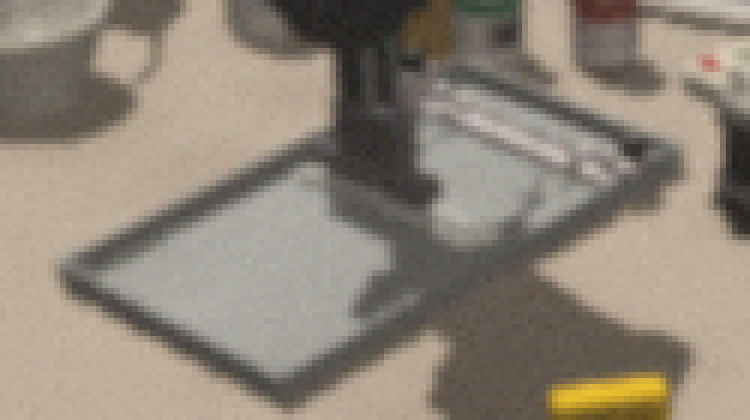

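The rods are square and parallel in front of the rake (columns 328–360), with the hooks ahead at column ~405. I'll carry on towards the stop in small steps with force checks.

```bash
cat >> h.py <<'E'
def favg(n=4):
    a=[]
    for _ in range(n): a.append(ft()); robot.dwell(.02)
    return np.mean(a,0)
E
python3 - <<'E'
from h import *
robot.line_to(tr(.018,.002,.003),rate=.05); print(favg().round(2))
x=.018
while x<.058:
    x+=.002; robot.line_to(tr(x,.002,.003),rate=.03); f=favg(2); print(round(x,4),round((x-tx()[0])*1e3,2),f.round(2))
    if f[0]<-6: break
print(robot.current_clock())
cv2.imwrite("pics/push2.png",camera("wrist"))
E
```

```text
[-0.08  0.04 -1.58]
0.02 0.03 [ 0.16 -0.21 -1.18]
0.022 -0.07 [ 0.12  0.25 -1.77]
0.024 -0.11 [-0.44 -0.57 -1.62]
0.026 -0.11 [-0.59  0.23 -1.46]
0.028 -0.15 [ 0.6   0.03 -0.96]
0.03 -0.12 [ 0.22 -0.6  -1.28]
0.032 -0.14 [ 0.07  0.44 -1.24]
0.034 -0.13 [ 0.21 -0.08 -0.89]
0.036 -0.1 [-0.68  0.57 -1.49]
0.038 0.16 [-0.74  0.22 -0.59]
0.04 -0.71 [ 0.21 -0.19  0.59]
0.042 -0.2 [-0.44 -0.69 -0.22]
0.044 -0.1 [-0.14  0.15 -0.1 ]
0.046 -0.1 [0.06 0.02 0.34]
0.048 -0.09 [-0.23  0.44  0.12]
0.05 -0.1 [0.23 0.25 0.1 ]
0.052 -0.09 [0.41 0.26 0.33]
0.054 -0.07 [ 0.16 -0.02 -0.27]
0.056 -0.11 [ 0.6  -0.53  0.34]
0.058 -0.1 [-0.22  0.02 -0.34]
24.4667
```

View pics/push2.png

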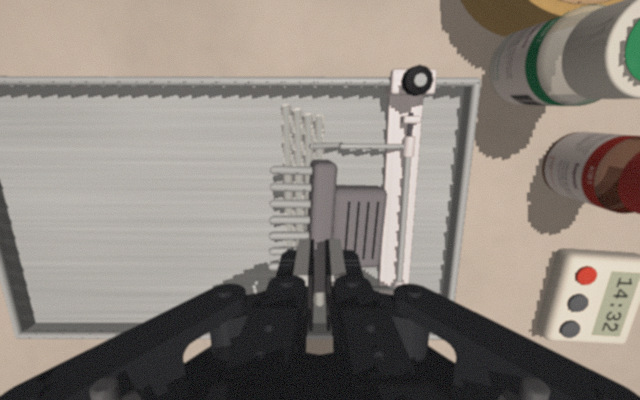

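Something went wrong: the rake has turned in the grasp. Its pins now point −x (columns 270–311) and its grip lies flat at columns 335–385. I need a closer look before moving.

```bash
python3 - <<'E'
from h import *
print(robot.current_opening(),np.round(robot.current_wrist_force(),2),np.round(robot.current_moment(),2),tx().round(4))
im=camera("scene"); cv2.imwrite("pics/s2.png",cv2.resize(im[150:240,220:350],None,fx=6,fy=6,interpolation=cv2.INTER_CUBIC))
im=cv2.imread("pics/push2.png"); cv2.imwrite("pics/push2c.png",cv2.resize(im[70:350,250:480],None,fx=2.1,fy=2.1,interpolation=cv2.INTER_CUBIC))
im=camera("top"); cv2.imwrite("pics/t2.png",cv2.resize(im[150:260,230:320],None,fx=5,fy=5,interpolation=cv2.INTER_CUBIC))
E
```

```text
0.004844336528887939 [-0.59  0.71 -0.43] [ 0.01 -0.02 -0.  ] [0.058 0.002 0.003]
```

View pics/s2.png

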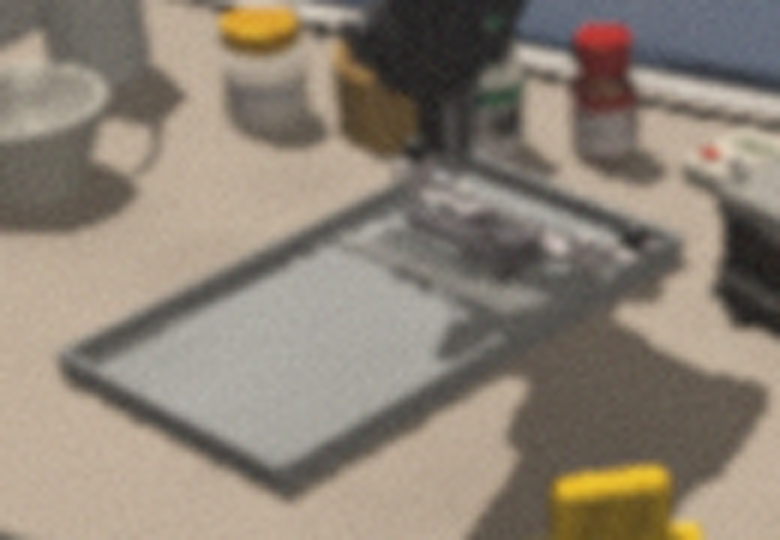

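View pics/push2c.png

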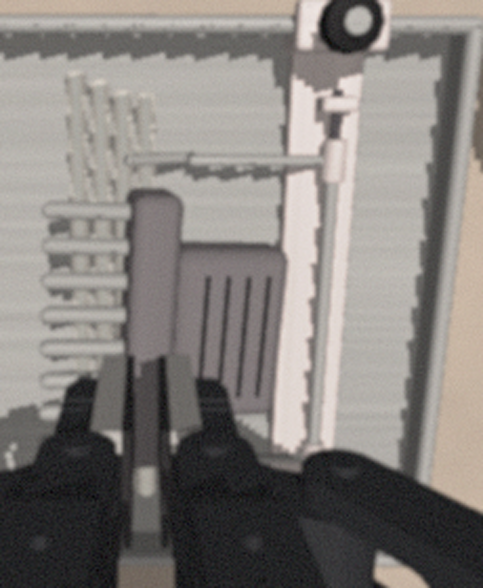

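View pics/t2.png

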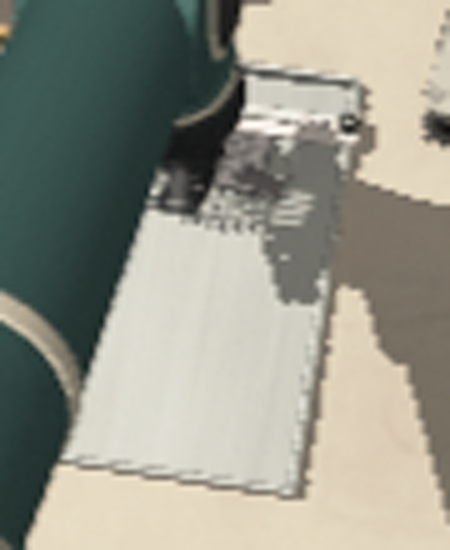

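The rake slipped out of the fingers when the lips began to resist, and now lies flat on the row with its grip towards the keeper. I'll retreat straight up, look, and plan a regrasp.

```bash
python3 - <<'E'
from h import *
import json
p=robot.current_tool_pos()
robot.line_to([p[0],p[1],.24],rate=.35)
m=camera_model("wrist"); im=camera("wrist"); cv2.imwrite("pics/r1.png",im); json.dump({k:np.array(v).tolist() for k,v in m.items()},open("pics/r1.json","w"))
print(robot.current_clock())
cv2.imwrite("pics/r1c.png",cv2.resize(im[90:270,180:440],None,fx=3,fy=3,interpolation=cv2.INTER_CUBIC))
E
```

```text
25.375
```

View pics/r1.png

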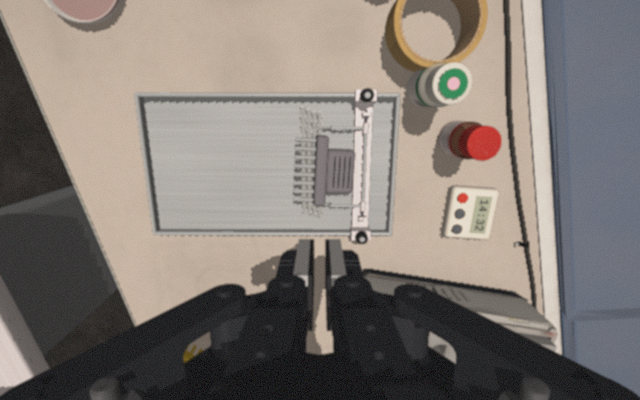

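View pics/r1c.png

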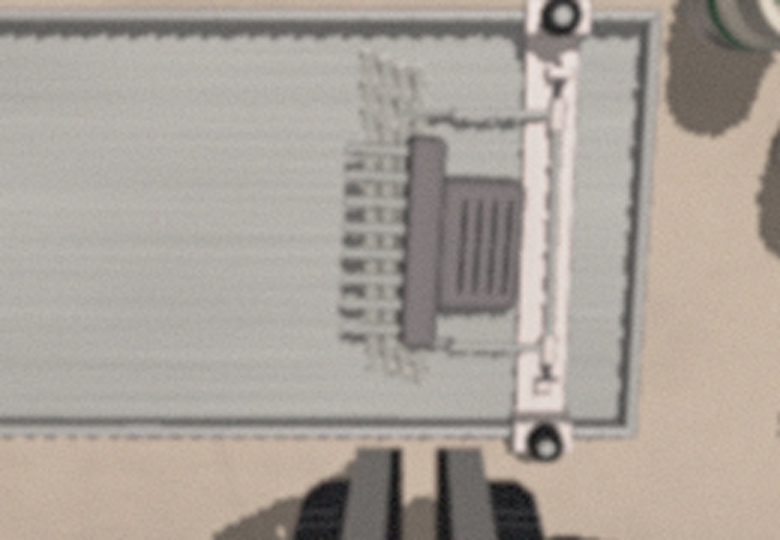

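The view from above is clear. The rake lies flat, its grip end touching the keeper bar (crop col ~520), its pins over the rods, and nothing else is disturbed. To regrasp, I'll pinch the grip across its 52 mm with the hand leaning slightly, turn the rake upright, drop it in the stand and take it properly from above. First, positions and IK.

```bash
cat >> h.py <<'E'
def quat(zx,zz,yaw,sgn_x):  # tool z in (fwd,up) plane rotated by yaw; tool x = sgn_x*(perp)
    z=np.array([zx,0,zz]); x=sgn_x*np.array([-zz,0,zx]); y=np.cross(z,x)
    M=R.from_euler('z',yaw).as_matrix()@np.stack([x,y,z],1); return R.from_matrix(M).as_quat(), M
def lyingq(b,yaw): return quat(-np.sin(b),-np.cos(b),yaw,1)   # x=(cos b,0,-sin b)
def upq(b,yaw): return quat(np.cos(b),-np.sin(b),yaw,1)       # x=(sin b,0,cos b)
E
python3 - <<'E'
from h import *
import json
m=json.load(open("pics/r1.json"))
g=lambda p,z:p2w(m,(180+p[0]/3,90+p[1]/3),z)
c_,s_=np.cos(TY),np.sin(TY)
T=lambda w:np.array([c_*(w[0]-TO[0])+s_*(w[1]-TO[1]),-s_*(w[0]-TO[0])+c_*(w[1]-TO[1])])
for nm,z,ps in [("grip",.020,[(440,178),(522,180),(515,312),(438,308)]),("bar",.021,[(410,137),(447,137),(435,350),(402,347)]),("rim",.015,[(657,10),(632,435)])]:
    print(nm,[T(g(p,z)).round(4).tolist() for p in ps])
print("hook tips",[T(g(p,.01)).round(4).tolist() for p in [(425,120),(440,348)]])
print("rod ends",[T(g(p,.006)).round(4).tolist() for p in [(362,55),(382,58),(400,65),(418,70),(370,370),(418,380)]])
for b in (15,20,25,30):
    B=np.radians(b)
    for nm,q,p in [("lie",lyingq(B,TY)[0],tr(.078,-.006,.01-OFF)),("liehi",lyingq(B,TY)[0],tr(.078,-.006,.12)),("up",upq(B,SY)[0],[SP[0]+.02,SP[1],.05]),("uphi",upq(B,SY)[0],[SP[0]+.02,SP[1],.15])]:
        r=solver.inverse_kinematics(p,q); print(b,nm,None if r is None else np.round(r,2))
E
```

```text
grip [[0.0666, 0.0226], [0.0981, 0.0219], [0.0967, -0.0305], [0.0661, -0.0288]]
bar [[0.0551, 0.0382], [0.0691, 0.0382], [0.065, -0.0459], [0.0517, -0.0447]]
rim [[0.1473, 0.0845], [0.1473, -0.0845]]
hook tips [[0.0608, 0.0439], [0.0672, -0.0483]]
rod ends [[0.0365, 0.0683], [0.0442, 0.0671], [0.0511, 0.0645], [0.0581, 0.0627], [0.0381, -0.059], [0.0582, -0.0634]]
15 lie [-0.63  0.99  0.82  1.5  -0.76  1.27 -1.41]
15 liehi [-0.67  0.83  0.92  1.44 -0.66  1.47 -1.47]
15 up [ 2.06  1.69 -1.15  2.33  3.26  0.18 -2.91]
15 uphi None
20 lie [-0.59  1.04  0.82  1.42 -0.76  1.38 -1.42]
20 liehi [-0.63  0.88  0.91  1.36 -0.67  1.58 -1.47]
20 up [ 2.13  1.95 -1.36  2.34  2.13  0.48 -1.72]
20 uphi None
25 lie [-0.55  1.09  0.81  1.34 -0.76  1.5  -1.43]
25 liehi [-0.58  0.94  0.9   1.28 -0.68  1.69 -1.47]
25 up [ 2.05  1.76 -1.35  2.36  2.23  0.45 -1.98]
25 uphi None
30 lie [-0.51  1.14  0.8   1.25 -0.76  1.61 -1.45]
30 liehi [-0.53  0.99  0.89  1.2  -0.7   1.8  -1.48]
30 up [ 1.97  1.6  -1.34  2.36  2.26  0.45 -2.16]
30 uphi [ 1.82  0.84 -1.14  2.38  4.05  0.26  1.84]
```

```bash
python3 - <<'E'
from h import *
print(np.round(robot.current_joint_positions(),2))
def ok(p,q):
    r=solver.inverse_kinematics(p,q); return None if r is None else np.round(r,2)
for b in (25,35,45,55,65):
    B=np.radians(b)
    for x in (-.06,-.02,.02):
      for dy in (-.3,0.):
        yaw=TY+dy
        q,M=upq(B,yaw)
        c=np.array(tr(x,0,.003+.053-OFF)); p=c+M[:,2]*.010
        print(b,x,dy,ok(p,q),ok(p+[0,0,.06],q))
E
```

```text
[-0.69  0.47  0.66  1.62 -0.31  1.16 -0.18]
25 -0.06 -0.3 [-1.67  1.13  0.88  2.38  1.61  0.36  1.41] [-1.65  0.9   0.89  2.4   1.52  0.48  1.66]
25 -0.06 0.0 None None
25 -0.02 -0.3 [-1.39  0.96  0.65  2.32  1.71  0.62  1.47] [-1.55  0.9   0.88  2.36  1.63  0.48  1.62]
25 -0.02 0.0 None None
25 0.02 -0.3 [-1.3   0.96  0.65  2.27  1.78  0.62  1.48] [-1.29  0.78  0.65  2.3   1.71  0.67  1.68]
25 0.02 0.0 [-0.62  0.8  -0.01  2.4   2.3   1.18  1.53] [-0.42  0.64 -0.23  2.41  2.24  1.18  1.75]
35 -0.06 -0.3 [-1.4   0.8   0.65  2.38  1.65  0.5   1.62] [-1.4   0.61  0.66  2.39  1.5   0.58  1.89]
35 -0.06 0.0 None None
35 -0.02 -0.3 [-1.12  0.73  0.43  2.31  1.71  0.66  1.69] [-1.48  0.74  0.9   2.34  1.53  0.37  1.89]
35 -0.02 0.0 [-0.24  0.71 -0.45  2.42  2.19  1.15  1.84] None
35 0.02 -0.3 [-1.04  0.74  0.43  2.26  1.76  0.64  1.73] [-1.39  0.76  0.89  2.28  1.6   0.34  1.88]
35 0.02 0.0 [-0.16  0.72 -0.45  2.35  2.24  1.09  1.91] [ 0.02  0.61 -0.67  2.35  2.12  1.07  2.1 ]
45 -0.06 -0.3 [-1.3   0.67  0.66  2.36  1.54  0.37  1.89] [-1.73  0.94  1.32  2.37 -0.95  0.2  -1.91]
45 -0.06 0.0 
[... 927 characters left out ...]
2 0.0 [-0.77  0.53  0.4   2.26  2.05  0.2   2.  ] [-0.23  0.38 -0.23  2.21  1.49  0.45  2.69]
65 -0.06 -0.3 [-1.34  0.68  1.01  2.27 -0.7   0.3  -1.96] [-1.46  0.59  1.18  2.25 -0.48  0.41 -2.11]
65 -0.06 0.0 [-1.19  0.55  0.87  2.33 -1.02  0.16 -1.29] [-1.35  0.44  1.06  2.31 -0.49  0.27 -1.75]
65 -0.02 -0.3 [-1.25  0.71  0.99  2.19 -0.72  0.32 -1.9 ] [-1.36  0.63  1.15  2.17 -0.55  0.44 -2.01]
65 -0.02 0.0 [-1.05  0.56  0.77  2.25 -0.82  0.16 -1.43] [-1.23  0.48  1.    2.24 -0.58  0.3  -1.63]
65 0.02 -0.3 [-1.17  0.74  0.98  2.12 -0.76  0.36 -1.84] [-1.26  0.67  1.11  2.1  -0.6   0.46 -1.94]
65 0.02 0.0 [-0.98  0.6   0.76  2.17 -0.86  0.2  -1.36] [-1.13  0.53  0.96  2.16 -0.65  0.33 -1.54]
```

```bash
python3 - <<'E'
from h import *
for B in (45,50,55,60,65,75):
  for dx,dz in ((0,.06),(.03,.055),(.03,.12)):
    q,M=upq(np.radians(B),SY); p=np.array([SP[0]+dx,SP[1],dz])+M[:,2]*.01
    r=solver.inverse_kinematics(p,q); print(B,dx,dz,None if r is None else np.round(r,2))
E
```

```text
45 0 0.06 [ 1.81  1.19 -1.32  2.34  1.99  0.43 -2.29]
45 0.03 0.055 [ 1.74  1.23 -1.33  2.3   2.01  0.47 -2.31]
45 0.03 0.12 [ 1.73  0.9  -1.29  2.29  1.77  0.22 -2.28]
50 0 0.06 [ 1.75  1.11 -1.32  2.32  1.82  0.45 -2.21]
50 0.03 0.055 [ 1.69  1.15 -1.33  2.27  1.84  0.5  -2.23]
50 0.03 0.12 [ 1.71  0.89 -1.33  2.26  1.47  0.33 -2.04]
55 0 0.06 [ 1.55  0.77 -1.06  2.29  1.63  0.17 -2.23]
55 0.03 0.055 [ 1.5   0.83 -1.08  2.24  1.65  0.23 -2.25]
55 0.03 0.12 [ 0.93  0.36 -0.35  2.25 -1.26  0.31  0.39]
60 0 0.06 [ 1.02  0.47 -0.45  2.28 -1.23  0.18  0.43]
60 0.03 0.055 [ 0.94  0.5  -0.41  2.23 -1.22  0.17  0.37]
60 0.03 0.12 [ 0.15  0.34  0.51  2.25 -1.28  0.54  0.31]
65 0 0.06 [ 0.41  0.41  0.21  2.27 -1.26  0.39  0.33]
65 0.03 0.055 [ 0.37  0.45  0.21  2.22 -1.24  0.39  0.28]
65 0.03 0.12 [-0.08  0.38  0.75  2.22 -1.15  0.61  0.14]
75 0 0.06 [-0.04  0.48  0.66  2.2  -0.98  0.55 -0.03]
75 0.03 0.055 [ 0.02  0.5   0.55  2.14 -0.92  0.53 -0.13]
75 0.03 0.12 [-0.21  0.44  0.84  2.12 -0.84  0.69 -0.21]
```

```bash
cat >> h.py <<'E'
RY=TY-.03; BL=np.radians(15); BF=np.radians(65); U=.053
QL,ML=lyingq(BL,RY); QF,MF=upq(BF,SY)
P0=np.array([*tr(.0795,-.0037,0)[:2],.012])        # pinch point on rake midplane (lying)
TIPC=P0+ML[:,2]*((.012-.0075)/np.cos(BL)); TCPL=TIPC+ML[:,2]*.005
V=ML.T@(P0-TCPL)                                  # pinch point in tool frame
def st(x,z,y=0): c,s=np.cos(SY),np.sin(SY); return np.array([SP[0]+c*x-s*y,SP[1]+s*x+c*y,z])
def pivot_tcp(tipx,tipz,th,y=0):                   # TCP with MF such that pinch is U up the rake from tip
    return st(tipx+U*np.sin(th),tipz+U*np.cos(th),y)-MF@V
E
python3 - <<'E'
from h import *
m=camera_model("top")
for p in [(350,140),(505,185),(385,0)]: print(p2w(m,(200+p[0]/3,130+p[1]/3),.06).round(3))
print(TCPL.round(4),TIPC.round(4),V.round(4))
q0=solver.inverse_kinematics(TCPL-ML[:,2]*.12,QL); print(np.round(q0,2), np.round(solver.inverse_kinematics(TCPL,QL),2))
for a in [(.024,.09,50),(.024,.016,50),(.0195,.017,35),(.019,.017,20),(.019,.017,0),(.019,.05,0),(0,.05,0),(0,.007,0)]:
    p=pivot_tcp(a[0],a[1],np.radians(a[2])); r=solver.inverse_kinematics(p,QF); print(a,p.round(3),None if r is None else np.round(r,2))
E
```

```text
[ 0.638 -0.052  0.06 ]
[ 0.571 -0.219  0.06 ]
[ 0.804 -0.107  0.06 ]
[0.6491 0.0908 0.0027] [0.6504 0.0904 0.0075] [ 0.     -0.     -0.0097]
[-0.62  0.92  0.9   1.38 -0.71  1.45 -1.48] [-0.63  1.    0.82  1.51 -0.78  1.26 -1.43]
(0.024, 0.09, 50) [ 0.541 -0.228  0.115] [-0.06  0.39  0.66  2.16 -1.09  0.58  0.02]
(0.024, 0.016, 50) [ 0.541 -0.228  0.041] [ 0.27  0.49  0.26  2.17 -1.26  0.4   0.24]
(0.0195, 0.017, 35) [ 0.527 -0.23   0.052] [ 0.2   0.47  0.36  2.2  -1.28  0.44  0.26]
(0.019, 0.017, 20) [ 0.514 -0.232  0.058] [ 0.15  0.45  0.44  2.22 -1.29  0.48  0.28]
(0.019, 0.017, 0) [ 0.496 -0.235  0.061] [ 0.19  0.43  0.43  2.25 -1.28  0.47  0.31]
(0.019, 0.05, 0) [ 0.496 -0.235  0.094] [-0.03  0.39  0.69  2.25 -1.21  0.58  0.22]
(0, 0.05, 0) [ 0.477 -0.238  0.094] [-0.03  0.38  0.73  2.28 -1.22  0.59  0.26]
(0, 0.007, 0) [ 0.477 -0.238  0.051] [ 0.41  0.41  0.21  2.27 -1.25  0.39  0.33]
```

Tilting the tool reaches only part of the way at the stand, so I'll turn the rake the rest of the way by pressing its pin tips against the stand's outer wall. First, the pinch.

```bash
sed -i 's/BF=np.radians(65)/BF=np.radians(70)/' h.py; python3 - <<'E'
from h import *
robot.gripper_to(.058,30)
z=ML[:,2]
robot.goto(TCPL-z*.07,QL)
m=camera_model("wrist"); cv2.imwrite("pics/pk0.png",camera("wrist"))
robot.line_to(TCPL-z*.012,rate=.12)
robot.dwell(.1); f0=np.array(robot.current_wrist_force())
for d in (.008,.004,.002,0):
    robot.line_to(TCPL-z*d,rate=.05); f=np.array(robot.current_wrist_force()); print(d,(f-f0).round(2),np.round(robot.current_tool_pos(),4))
    if f[2]-f0[2]>4: break
cv2.imwrite("pics/pk1.png",camera("wrist"))
print(robot.current_clock(),robot.current_opening())
E
```

```text
0.008 [-0.02  0.52  0.62] [0.6511 0.0903 0.0104]
0.004 [-0.98  0.74  0.73] [0.6498 0.0906 0.0062]
0.002 [-1.56  0.73  0.24] [0.6495 0.0907 0.0044]
0 [-1.57 -0.02  0.03] [0.649  0.0908 0.0025]
28.925 0.05816564336504325
```

View pics/pk0.png

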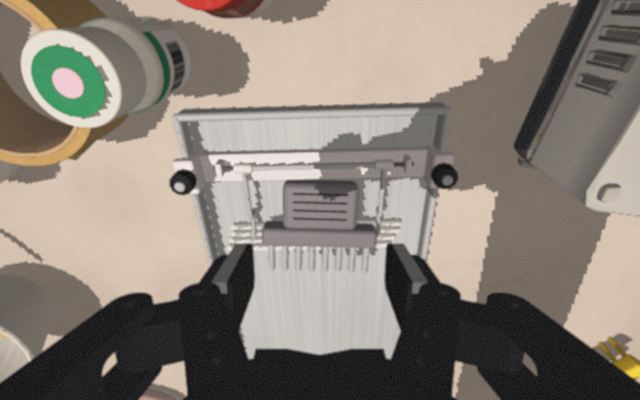

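View pics/pk1.png

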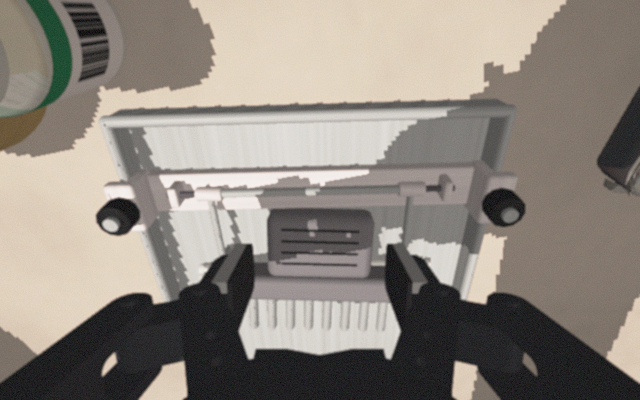

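The fingers (tips near (240,250) and (400,250)) straddle the grip (cols 268–372), centred. Closing and lifting.

```bash
python3 - <<'E'
from h import *
robot.gripper_to(.049,30)
print(robot.current_opening(),np.round(robot.current_wrist_force(),2))
p=np.array(robot.current_tool_pos())
robot.line_to(p+[0,0,.05],rate=.12)
robot.dwell(.1); print(robot.current_opening(),np.round(robot.current_wrist_force(),2))
cv2.imwrite("pics/pk2.png",camera("wrist")); print(robot.current_clock())
E
```

```text
0.049040638384889375 [-0.96  0.39  0.07]
0.04897399497078704 [ 0.06 -0.23 -1.15]
29.9
```

View pics/pk2.png

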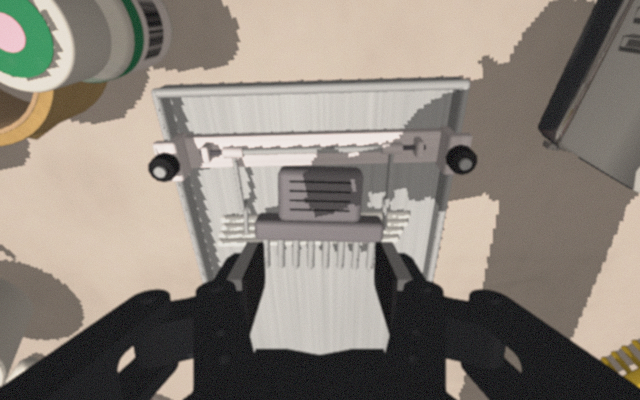

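The rake stayed on the tray: the fingers reached the commanded 49 mm without gripping. The opening reading is therefore about 7 mm under the true gap, and the first grasp was weak because I commanded 5 mm, close to its 8 mm contact reading. Retrying with a lower command.

```bash
python3 - <<'E'
from h import *
robot.gripper_to(.056,45)
z=ML[:,2]
robot.line_to(TCPL,rate=.15); print(np.round(robot.current_tool_pos(),4))
robot.gripper_to(.025,45)
print(robot.current_opening(),np.round(robot.current_wrist_force(),2))
robot.line_to(TCPL+np.array([0,0,.05]),rate=.15)
print(robot.current_opening(),np.round(robot.current_wrist_force(),2))
cv2.imwrite("pics/pk3.png",camera("wrist")); print(robot.current_clock())
E
```

```text
[0.6488 0.0905 0.0022]
0.025364348195175867 [ 0.05 -0.07  0.49]
0.02511666181512079 [-0.17  0.34 -0.72]
31.5583
```

View pics/pk3.png

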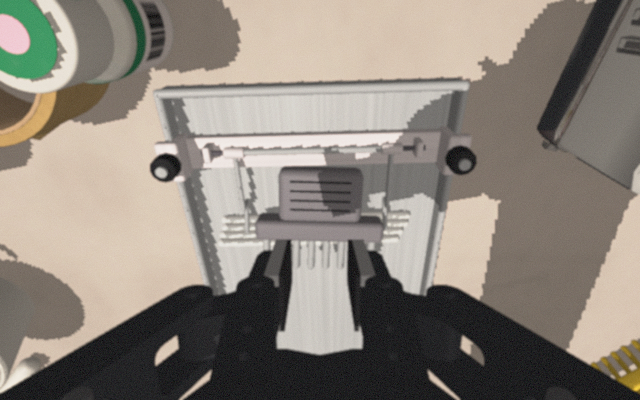

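```bash
python3 - <<'E'
from h import *
m=camera_model("wrist"); T=np.array(m["T"]); p=np.array(robot.current_tool_pos()); M=R.from_quat(robot.current_tool_rot()).as_matrix()
print("cam in tool", (M.T@(T[:3,3]-p)).round(4), (M.T@T[:3,:3]).round(3).tolist())
print("TCP px now",w2p(m,p).round(1))
for r in (0,5,8,13,20):
  for s in (1,-1):
    h=.0125+.0035
    print("tip r",r,s,[w2p(m,p-M[:,2]*r*1e-3+M[:,1]*s*h+M[:,0]*w*.011).round(0).tolist() for w in (-1,0,1)])
c=np.cos(RY);s=np.sin(RY)
def rk(x,y,z): q=tr(.0795,-.0037,0); return np.array([q[0]+c*x-s*y,q[1]+s*x+c*y,z])
print("grip corners pred",[w2p(m,rk(x,y,.020)).round(0).tolist() for x in (-.015,.018) for y in (-.026,.026)])
E
python3 - <<'E'
import cv2
im=cv2.imread("pics/pk3.png"); cv2.imwrite("pics/pk3c.png",cv2.resize(im[150:350,200:440],None,fx=3,fy=3,interpolation=cv2.INTER_CUBIC))
im=cv2.imread("pics/pk1.png"); cv2.imwrite("pics/pk1c.png",cv2.resize(im[150:350,200:440],None,fx=3,fy=3,interpolation=cv2.INTER_CUBIC))
E
```

```text
cam in tool [ 0.0663 -0.0002 -0.1731] [[0.001, -0.965, -0.262], [1.0, 0.001, -0.001], [0.001, -0.262, 0.965]]
TCP px now [319.7 234.3]
tip r 0 1 [[349.0, 253.0], [349.0, 234.0], [350.0, 215.0]]
tip r 0 -1 [[291.0, 253.0], [290.0, 234.0], [290.0, 215.0]]
tip r 5 1 [[349.0, 257.0], [350.0, 238.0], [351.0, 218.0]]
tip r 5 -1 [[290.0, 257.0], [289.0, 238.0], [289.0, 218.0]]
tip r 8 1 [[350.0, 259.0], [350.0, 240.0], [351.0, 220.0]]
tip r 8 -1 [[289.0, 259.0], [289.0, 240.0], [288.0, 220.0]]
tip r 13 1 [[351.0, 263.0], [351.0, 244.0], [352.0, 223.0]]
tip r 13 -1 [[289.0, 263.0], [288.0, 243.0], [288.0, 223.0]]
tip r 20 1 [[352.0, 270.0], [353.0, 249.0], [353.0, 228.0]]
tip r 20 -1 [[287.0, 270.0], [287.0, 249.0], [286.0, 228.0]]
grip corners pred [[360.0, 220.0], [280.0, 220.0], [364.0, 174.0], [276.0, 173.0]]
```

View pics/pk3c.png

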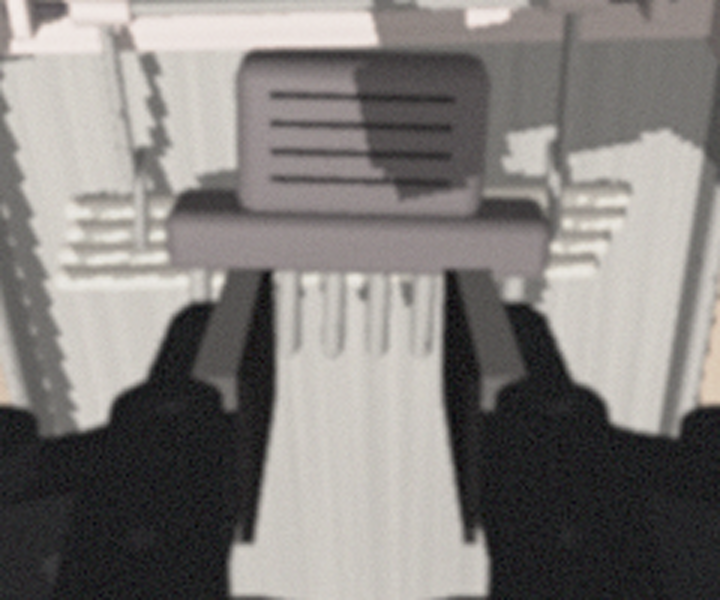

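View pics/pk1c.png

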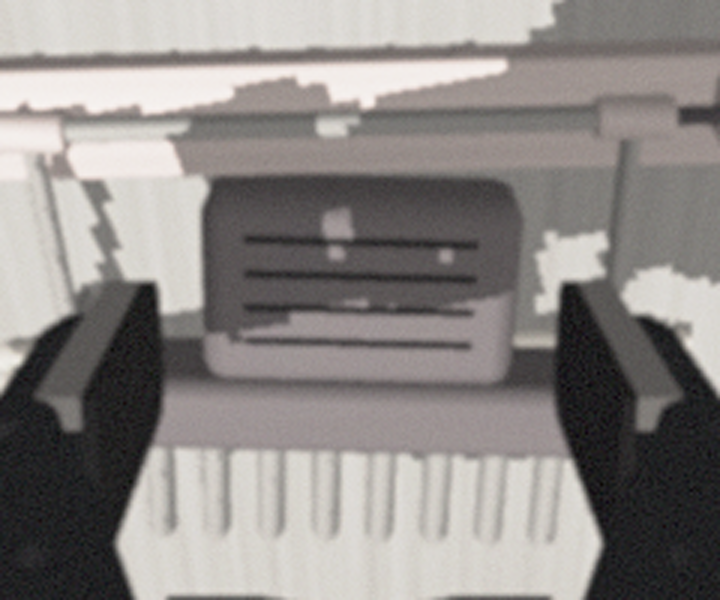

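```bash
python3 - <<'E'
import numpy as np
C=np.array([.0663,0,-.1731]); Rt=np.array([[0,-.965,-.262],[1,0,0],[0,-.262,.965]])
def px(p):
    c=Rt.T@(np.array(p)-C); return 319.2+339.7*c[0]/c[2],199.9+339.7*c[1]/c[2]
for nm,row,cols in [("pk3 25",240,(290.5,348)),("pk1 58",244.5,(253,387)),("lift 7.5",240,(305,333)),("r1 4.8",239,(312,328))]:
  for w in (.008,.011,.013):
    rs=np.linspace(0,.06,601); rows=[px((w,0,-r))[1] for r in rs]; r=rs[np.argmin(np.abs(np.array(rows)-row))]
    z=(Rt.T@(np.array([w,0,-r])-C))[2]; print(nm,w,"r",round(r*1e3,1),"gap",round((cols[1]-cols[0])*z/339.7*1e3,1))
E
```

```text
pk3 25 0.008 r 28.2 gap 26.3
pk3 25 0.011 r 35.7 gap 24.9
pk3 25 0.013 r 40.7 gap 24.0
pk1 58 0.008 r 33.5 gap 59.2
pk1 58 0.011 r 40.7 gap 56.1
pk1 58 0.013 r 45.5 gap 54.1
lift 7.5 0.008 r 28.2 gap 12.8
lift 7.5 0.011 r 35.7 gap 12.1
lift 7.5 0.013 r 40.7 gap 11.7
r1 4.8 0.008 r 27.0 gap 7.4
r1 4.8 0.011 r 34.5 gap 7.0
r1 4.8 0.013 r 39.5 gap 6.7
```

The pictures, the missed pinch and the earlier slip all agree: the real fingertips end about 28 mm short of the reported TCP (about 32 mm when open). The first grasp therefore held only the top edge of the grip. I'll correct for that and descend with force checks.

```bash
python3 - <<'E'
from h import *
robot.gripper_to(.057,60)
z=ML[:,2]; f0=np.array(robot.current_wrist_force())
for d in (.010,.018,.0225,.025):
    robot.line_to(TCPL+z*d,rate=.15 if d==.010 else .06); f=np.array(robot.current_wrist_force()); print(d,(f-f0).round(2),np.round(robot.current_tool_pos(),4))
    if f[2]-f0[2]>4: break
cv2.imwrite("pics/pk4.png",camera("wrist"))
robot.gripper_to(.025,60)
print(robot.current_opening(),np.round(robot.current_wrist_force(),2),np.round(robot.current_tool_pos(),4),robot.current_clock())
E
```

```text
0.01 [-1.13 -0.71  0.88] [ 0.6467  0.0911 -0.0071]
0.018 [-1.26  0.14  0.2 ] [ 0.6446  0.0922 -0.0145]
0.0225 [ 0.15  0.09 -0.63] [ 0.6433  0.0924 -0.0192]
0.025 [-1.09 -0.11 -0.45] [ 0.6427  0.0924 -0.0216]
0.05057679927288656 [ 0.24 -0.54  2.39] [ 0.6432  0.0924 -0.021 ] 33.5667
```

View pics/pk4.png

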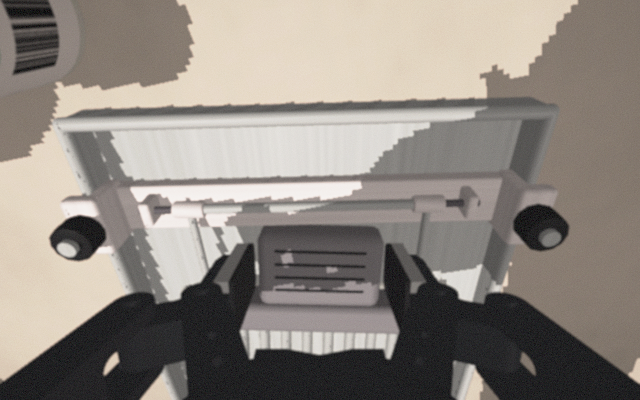

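Gripped now: the opening stopped at 50.6 mm on the 52 mm grip, with the pads alongside it at cols 258–382. Lifting, then checking reach for the pivot.

```bash
sed -i 's/^def st(/V=np.array([0,0,-.0341])\ndef st(/' h.py; python3 - <<'E'
from h import *
print((ML.T@(P0-np.array(robot.current_tool_pos()))).round(4))
p=np.array(robot.current_tool_pos())
robot.line_to(p+[-.01,0,.09],rate=.25)
print(robot.current_opening(),np.round(robot.current_wrist_force(),2),robot.current_clock())
cv2.imwrite("pics/pk5.png",camera("wrist"))
for a in [(.021,.08,55),(.021,.016,55),(.0195,.017,35),(.019,.017,15),(.019,.017,0),(.019,.05,0),(0,.05,0),(0,.007,0)]:
    p=pivot_tcp(a[0],a[1],np.radians(a[2])); r=solver.inverse_kinematics(p,QF); print(a,p.round(3),None if r is None else np.round(r,2))
r=solver.inverse_kinematics([.47,0.0,.2],upq(np.radians(80),0)[0]); print(r)
E
```

```text
[-0.0002  0.     -0.0341]
0.04975723606048985 [ 0.2  -0.62 -1.24] 34.0833
(0.021, 0.08, 55) [ 0.548 -0.226  0.078] [-0.01  0.47  0.56  2.11 -0.98  0.54 -0.11]
(0.021, 0.016, 55) [ 0.548 -0.226  0.014] [ 0.2   0.56  0.3   2.11 -1.09  0.39  0.03]
(0.0195, 0.017, 35) [ 0.534 -0.229  0.028] [ 0.18  0.52  0.34  2.14 -1.08  0.42  0.03]
(0.019, 0.017, 15) [ 0.517 -0.231  0.036] [ 0.19  0.49  0.36  2.17 -1.07  0.43  0.04]
(0.019, 0.017, 0) [ 0.504 -0.233  0.038] [ 0.21  0.47  0.35  2.19 -1.07  0.42  0.07]
(0.019, 0.05, 0) [ 0.504 -0.233  0.071] [ 0.06  0.43  0.53  2.19 -1.01  0.51 -0.01]
(0, 0.05, 0) [ 0.485 -0.236  0.071] [ 0.09  0.41  0.52  2.22 -1.02  0.5   0.03]
(0, 0.007, 0) [ 0.485 -0.236  0.028] [ 0.32  0.47  0.24  2.22 -1.08  0.37  0.11]
[-1.42239914  0.12365119  1.47511217  2.21295429 -0.19164821  0.75017581
 -1.40007394]
```

View pics/pk5.png

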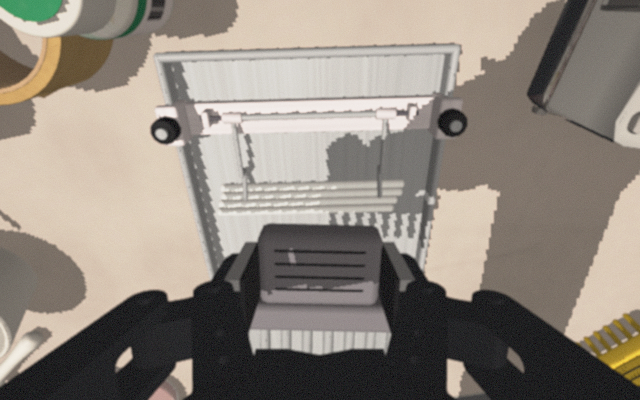

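Held, and the row in the tray is intact: four parallel rods at rows 185–210, the front one at the lips. Going to the stand via a waypoint clear of the hotplate.

```bash
python3 - <<'E'
from h import *
robot.goto([.47,.0,.17],upq(np.radians(85),.0)[0])
robot.goto(pivot_tcp(.021,.10,np.radians(55)),QF)
print(robot.current_clock(),robot.current_opening())
cv2.imwrite("pics/pv0.png",camera("wrist")); 
im=camera("scene"); cv2.imwrite("pics/pv0s.png",cv2.resize(im[160:290,300:450],None,fx=5,fy=4.6,interpolation=cv2.INTER_CUBIC))
E
```

```text
36.2583 0.05029133363224225
```

View pics/pv0.png

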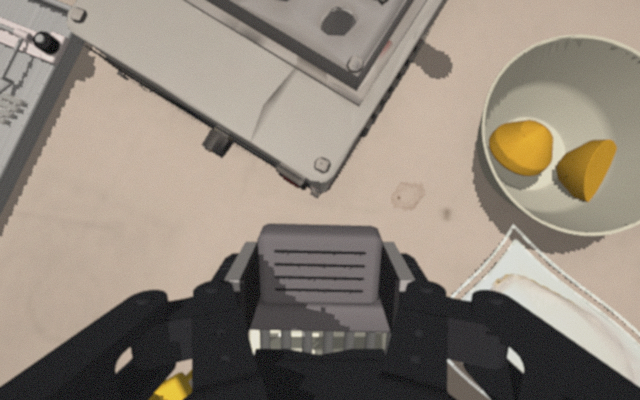

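View pics/pv0s.png

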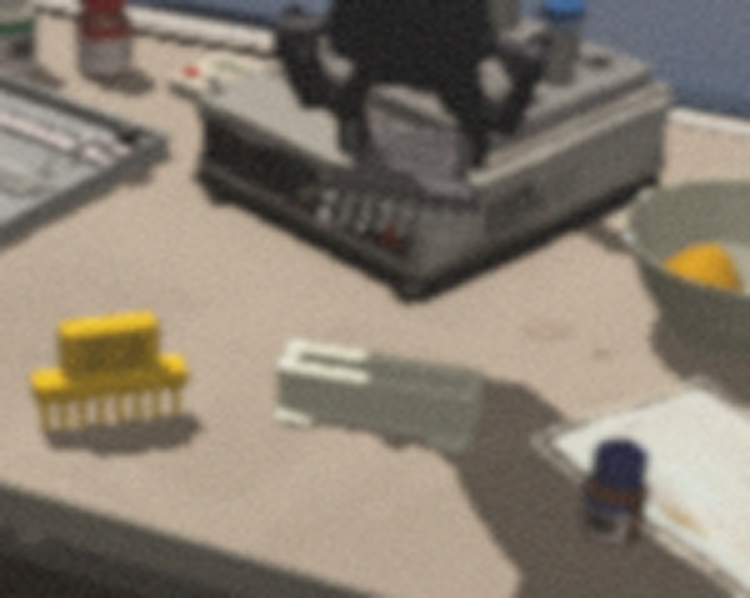

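```bash
python3 - <<'E'
from h import *
robot.gripper_to(.025,25)
r=np.radians
robot.line_to(pivot_tcp(.022,.017,r(55)),rate=.2)
print(np.round(robot.current_wrist_force(),1),robot.current_clock())
for tipx,th in ((.0195,45),(.0195,30),(.0193,15),(.019,2)):
    robot.line_to(pivot_tcp(tipx,.017,r(th)),rate=.06); print(th,np.round(robot.current_wrist_force(),1),robot.current_opening())
cv2.imwrite("pics/pv1.png",camera("wrist")); 
robot.line_to(pivot_tcp(.0205,.048,r(2)),rate=.2)
im=camera("scene"); cv2.imwrite("pics/pv1s.png",cv2.resize(im[160:290,300:450],None,fx=5,fy=4.6,interpolation=cv2.INTER_CUBIC))
print(robot.current_clock())
E
```

```text
[0.3 0.4 0.2] 37.1417
45 [-0.2  0.6 -1.2] 0.05059712457584351
30 [ 0.3 -0.3 -1.4] 0.050579356861849424
15 [ 0.5  0.1 -1.3] 0.050412907367463664
2 [ 0.1  0.6 -0.7] 0.050316506106931454
39.0083
```

View pics/pv1.png

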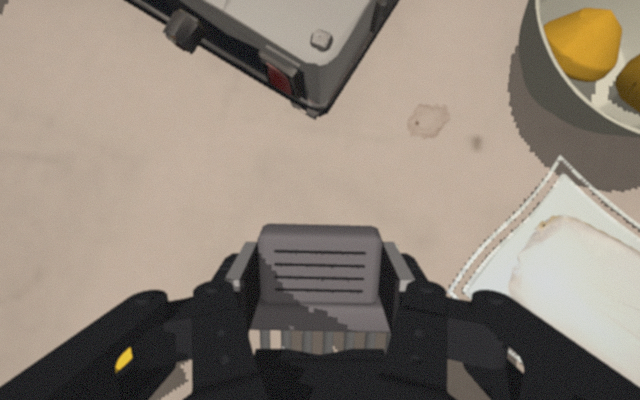

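View pics/pv1s.png

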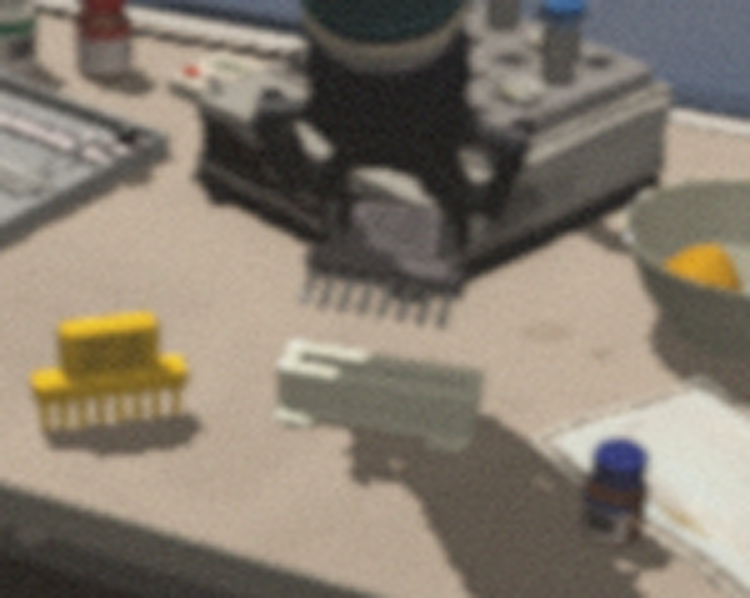

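```bash
python3 - <<'E'
import numpy as np
from scipy.optimize import least_squares
C=np.array([.0663,0,-.1731]); Rt=np.array([[0,-.965,-.262],[1,0,0],[0,-.262,.965]])
def px(p):
    c=Rt.T@(np.array(p)-C); return np.array([319.2+339.7*c[0]/c[2],199.9+339.7*c[1]/c[2]])
def model(v,phi,u):  # pinch depth v, angle phi of rake z in tool (x,-z), u=rake coordinate at tool axis
    zr=np.array([np.cos(phi),0,-np.sin(phi)]); n=np.array([-np.sin(phi),0,-np.cos(phi)]) # n toward camera
    o=np.array([0,0,v])
    pt=lambda h,t,y:px(o+zr*(h-u)+n*t+np.array([0,y,0]))
    # grip end upper edge; slot-face/bar corner (h=38,t=.008); bar upper edges at h=38,t=.009 ; pins start h=24,t=.009
    return [pt(.071,.008,.026),pt(.038,.008,.026),pt(.024,.009,.041)]
for v,phi in [(-.034,15),(-.034,0),(-.034,5),(-.034,25),(-.030,15),(-.040,15)]:
    print(v,phi,np.round(model(v,np.radians(phi),.053),0).tolist())
E
python3 - <<'E'
import cv2
im=cv2.imread("pics/pv1.png"); cv2.imwrite("pics/pv1c.png",cv2.resize(im[210:370,220:420],None,fx=4,fy=3.7,interpolation=cv2.INTER_CUBIC))
E
```

```text
-0.034 15 [[384.0, 240.0], [377.0, 299.0], [407.0, 322.0]]
-0.034 0 [[383.0, 230.0], [379.0, 301.0], [412.0, 331.0]]
-0.034 5 [[383.0, 233.0], [378.0, 301.0], [410.0, 328.0]]
-0.034 25 [[385.0, 248.0], [376.0, 297.0], [404.0, 315.0]]
-0.03 15 [[383.0, 236.0], [376.0, 295.0], [405.0, 317.0]]
-0.04 15 [[387.0, 246.0], [380.0, 307.0], [410.0, 331.0]]
```

View pics/pv1c.png

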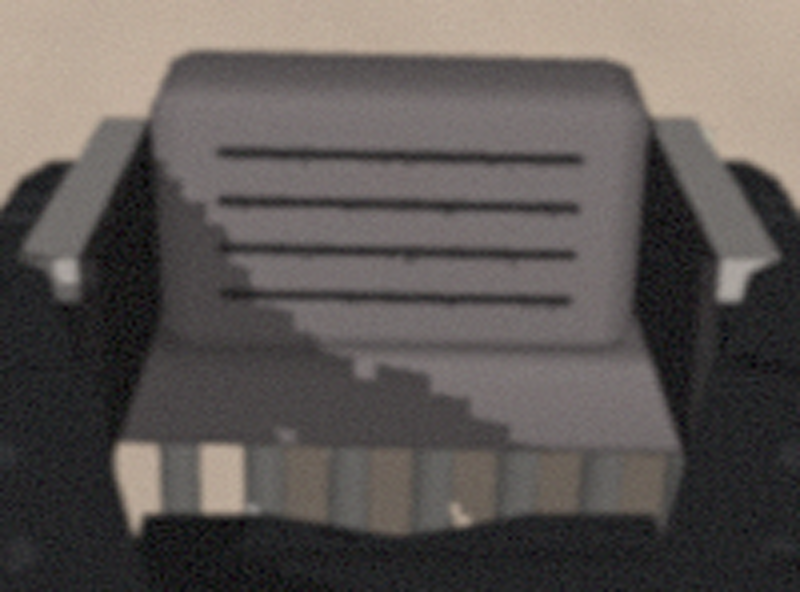

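```bash
python3 - <<'E'
from h import *
p=pivot_tcp(.019,.017,np.radians(2))
C=np.array([.0663,0,-.1731]); Rt=np.array([[0,-.965,-.262],[1,0,0],[0,-.262,.965]])
m={"intrinsics":[[339.7,0,319.2],[0,339.7,199.9],[0,0,1]],"T":np.vstack([np.hstack([MF@Rt,(p+MF@C)[:,None]]),[0,0,0,1]])}
for px,z in (((318,112),.0),((318,112),.02),((325,190-90),.05)): print(p2w(m,px,z).round(3))
m0=camera_model("scene"); # corner in pv0s (412,298)/(5,4.6)+(300,160)
print(p2w(m0,(300+412/5,160+298/4.6),0).round(3),p2w(m0,(300+405/5,160+285/4.6),.01).round(3), p2w(m0,(300+665/5,160+190/4.6),0).round(3))
for a in [(.021,.05,64),(.021,.013,64),(.019,.013,45),(.019,.013,0)]:
    q=pivot_tcp(a[0],a[1],np.radians(a[2])); r=solver.inverse_kinematics(q,QF); print(a,q.round(3),None if r is None else np.round(r,2))
E
```

```text
[ 0.586 -0.22   0.   ]
[ 0.579 -0.221  0.02 ]
[ 0.575 -0.225  0.05 ]
[ 0.591 -0.216  0.   ] [ 0.588 -0.212  0.01 ] [ 0.785 -0.31   0.   ]
(0.021, 0.05, 64) [ 0.553 -0.226  0.041] [ 0.07  0.53  0.46  2.11 -1.08  0.48 -0.02]
(0.021, 0.013, 64) [ 0.553 -0.226  0.004] [ 0.14  0.59  0.38  2.11 -1.2   0.43  0.11]
(0.019, 0.013, 45) [ 0.541 -0.228  0.018] [ 0.13  0.56  0.4   2.13 -1.17  0.44  0.09]
(0.019, 0.013, 0) [ 0.504 -0.233  0.034] [ 0.15  0.49  0.42  2.2  -1.14  0.45  0.13]
```

The picture gives a real lean of about 64°, not 55°, so the pin tips passed over the wall. Lowering the path accordingly.

```bash
python3 - <<'E'
from h import *
r=np.radians
robot.line_to(pivot_tcp(.023,.045,r(64)),rate=.3)
robot.line_to(pivot_tcp(.022,.011,r(64)),rate=.15)
print(np.round(robot.current_wrist_force(),1),robot.current_clock())
for tipx,th in ((.019,50),(.019,33),(.0185,16),(.018,-3)):
    robot.line_to(pivot_tcp(tipx,.012,r(th)),rate=.09); print(th,np.round(robot.current_wrist_force(),1),round(robot.current_opening(),4))
cv2.imwrite("pics/pv2.png",camera("wrist")); 
im=camera("scene"); cv2.imwrite("pics/pv2s.png",cv2.resize(im[160:290,300:450],None,fx=5,fy=4.6,interpolation=cv2.INTER_CUBIC))
print(robot.current_clock())
E
```

```text
[ 0.4 -1.  -0.4] 39.725
50 [3.6 1.  0.4] 0.0501
33 [ 0.6 -0.7  0.4] 0.05
16 [ 0.7 -0.2 -1. ] 0.0504
-3 [ 0.8  0.1 -1.3] 0.0505
41.15
```

View pics/pv2.png

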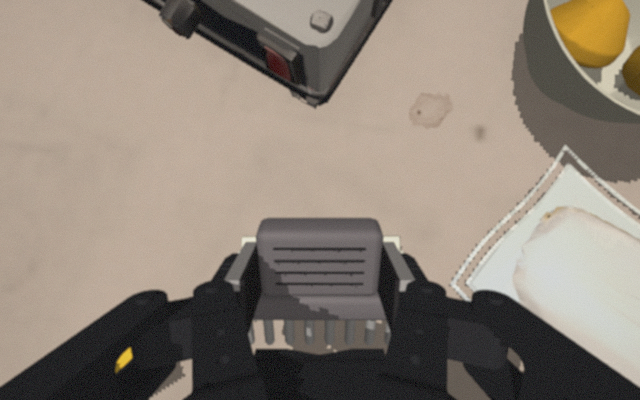

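View pics/pv2s.png

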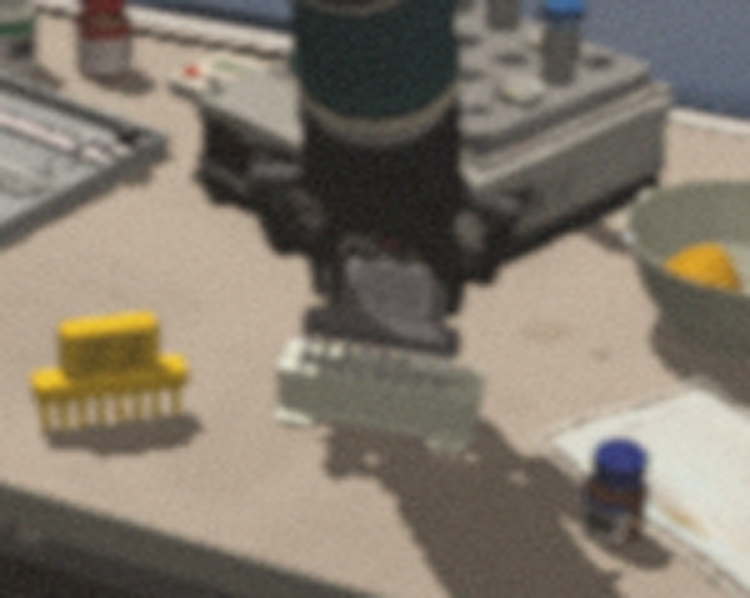

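The rake slid slightly in the pinch instead of turning, then its tips popped over the wall. I'll hold it much more softly (opening command just under contact) and start lower.

```bash
sed -i 's/U=.053/U=.050/' h.py; python3 - <<'E'
from h import *
r=np.radians
robot.line_to(pivot_tcp(.024,.036,r(65)),rate=.35)
robot.gripper_to(.0492,20)
robot.line_to(pivot_tcp(.0215,.006,r(65)),rate=.15)
print(np.round(robot.current_wrist_force(),1),robot.current_opening(),robot.current_clock())
for tipx,th in ((.0185,50),(.0185,30),(.0185,10),(.0185,-4)):
    robot.line_to(pivot_tcp(tipx,.008,r(th)),rate=.12); print(th,np.round(robot.current_wrist_force(),1),round(robot.current_opening(),4))
    if th==50: cv2.imwrite("pics/pv3a.png",camera("wrist"))
cv2.imwrite("pics/pv3.png",camera("wrist")); 
im=camera("scene"); cv2.imwrite("pics/pv3s.png",cv2.resize(im[160:290,300:450],None,fx=5,fy=4.6,interpolation=cv2.INTER_CUBIC))
print(robot.current_clock())
E
```

```text
[ 2.6  0.  -1.3] 0.05050634307069789 42.025
50 [ 0.5  0.5 -0.3] 0.0503
30 [6.7 0.1 1.5] 0.0502
10 [7.8 2.  3.5] 0.0506
-4 [4.4 1.3 2.1] 0.05
43.2917
```

View pics/pv3.png

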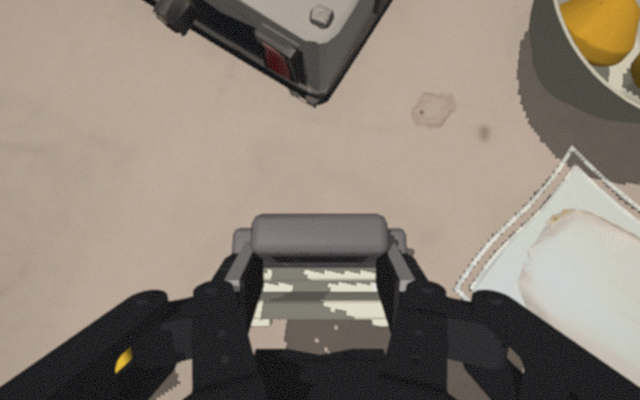

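View pics/pv3s.png

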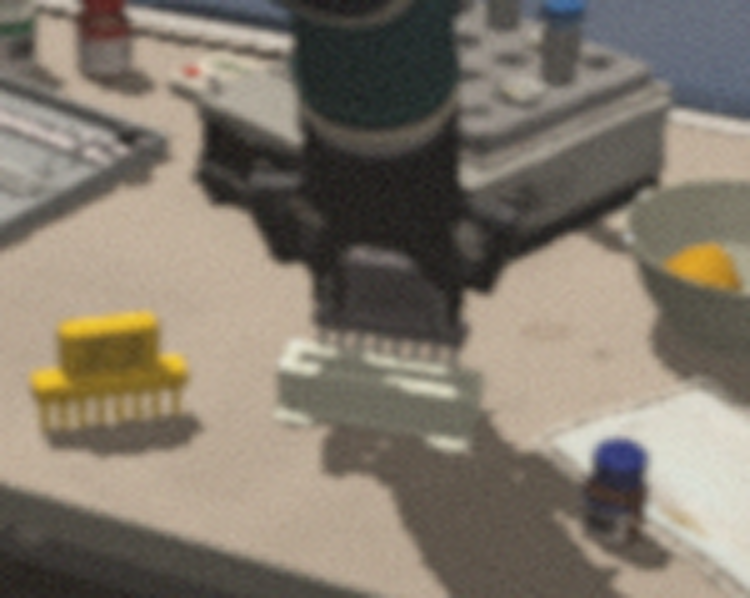

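It worked: the rake is upright, its pins flush against the stand's +x wall (pin tops at (390,340) in the scene crop). The trough centre is now exactly 19.5 mm in −x. Tighten, lift, shift, lower.

```bash
python3 - <<'E'
from h import *
robot.gripper_to(.040,40)
p=np.array(robot.current_tool_pos()); ex=np.array([np.cos(SY),np.sin(SY),0]); print(p.round(4))
robot.line_to(p+[0,0,.036],rate=.25)
robot.line_to(p+[0,0,.036]-ex*.0198,rate=.15)
im=camera("scene"); cv2.imwrite("pics/in0.png",cv2.resize(im[160:290,300:450],None,fx=5,fy=4.6,interpolation=cv2.INTER_CUBIC))
cv2.imwrite("pics/in0w.png",camera("wrist")); 
robot.line_to(p+[0,0,.020]-ex*.0198,rate=.15)
print(np.round(robot.current_wrist_force(),1),np.round(robot.current_moment(),2))
robot.line_to(p+[0,0,.010]-ex*.0198,rate=.1)
print(np.round(robot.current_wrist_force(),1),robot.current_clock())
im=camera("scene"); cv2.imwrite("pics/in1.png",cv2.resize(im[160:290,300:450],None,fx=5,fy=4.6,interpolation=cv2.INTER_CUBIC))
E
```

```text
[ 0.5013 -0.2341  0.0265]
[ 0.2 -0.7 -0.9] [-0.04  0.48  0.04]
[ 0.8 -0.1 -1.8] 44.7
```

View pics/in0.png

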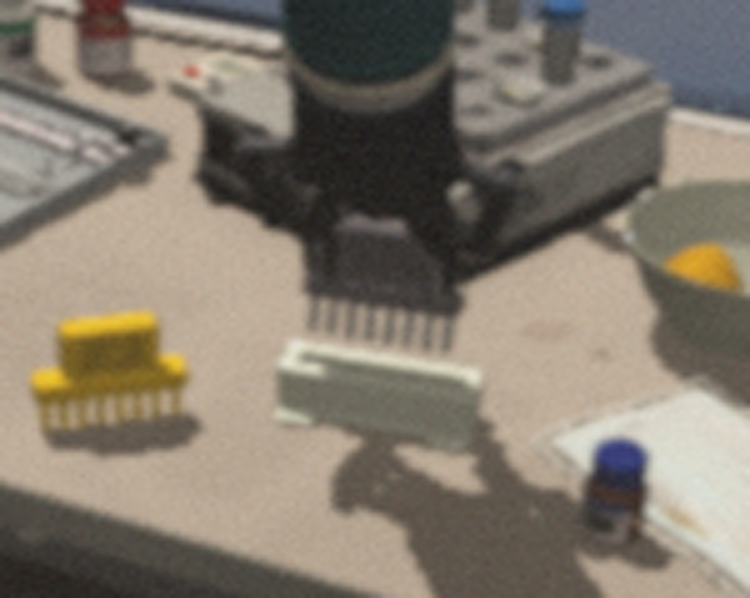

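View pics/in1.png

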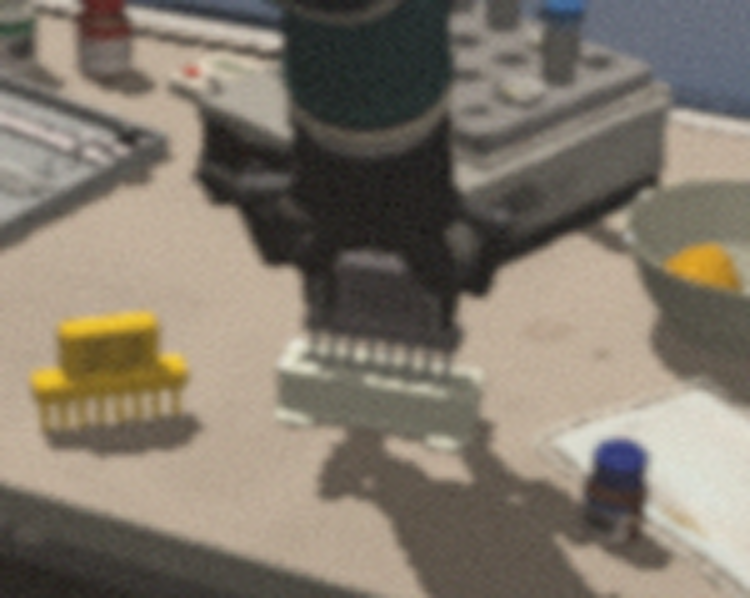

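The pins are entering the trough. Finish lowering, release, retract, and regrasp properly from above, using the true finger length.

```bash
python3 - <<'E'
from h import *
ex=np.array([np.cos(SY),np.sin(SY),0])
p=np.array([.5013,-.2341,.0265])-ex*.0198
robot.line_to(p,rate=.1)
print(np.round(robot.current_wrist_force(),1))
robot.line_to(p-[0,0,.003],rate=.1); print(np.round(robot.current_wrist_force(),1))
robot.gripper_to(.062,40)
robot.line_to(p-MF[:,2]*.055,rate=.25)
im=camera("scene"); cv2.imwrite("pics/in2.png",cv2.resize(im[160:290,300:450],None,fx=5,fy=4.6,interpolation=cv2.INTER_CUBIC))
print(robot.current_clock())
q=solver.inverse_kinematics([*SP,.09],QS); print(None if q is None else np.round(q,2), np.round(robot.current_joint_positions(),2), solver.inverse_kinematics([*SP,.0185],QS))
E
```

```text
[ 0.9 -0.2 -1.7]
[ 0.1  0.2 -1. ]
45.9583
[ 0.09  0.43  0.38  2.01 -0.23  0.75  0.77] [ 0.14  0.36  0.5   2.25 -0.97  0.5   0.02] [ 0.10772982  0.55574668  0.37013711  2.03498128 -0.34005773  0.60916852
  0.8635467 ]
```

View pics/in2.png

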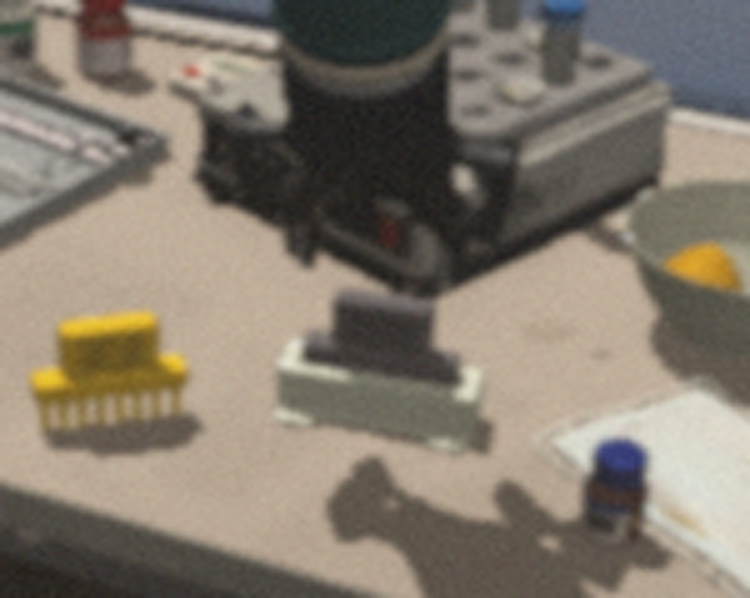

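The rake sits in the stand again. Proper top grasp now.

```bash
sed -i 's/OFF=.0403/OFF=.0115/' h.py; python3 - <<'E'
from h import *
robot.gripper_to(.034,100)
robot.goto([*SP,.075],QS)
robot.line_to([*SP,.0185],rate=.15)
print("pre",np.round(robot.current_tool_pos(),4),np.round(robot.current_wrist_force(),1))
robot.gripper_to(0.0,100)
print("closed",robot.current_opening(),np.round(robot.current_tool_pos(),4),np.round(robot.current_wrist_force(),2))
cv2.imwrite("pics/g2.png",camera("wrist"))
print(robot.current_clock())
E
```

```text
pre [ 0.4728 -0.2386  0.0186] [ 0.6 -0.2  0.4]
closed 0.01433029115892708 [ 0.4741 -0.2387  0.0198] [-1.52 -0.28  7.3 ]
47.975
```

View pics/g2.png

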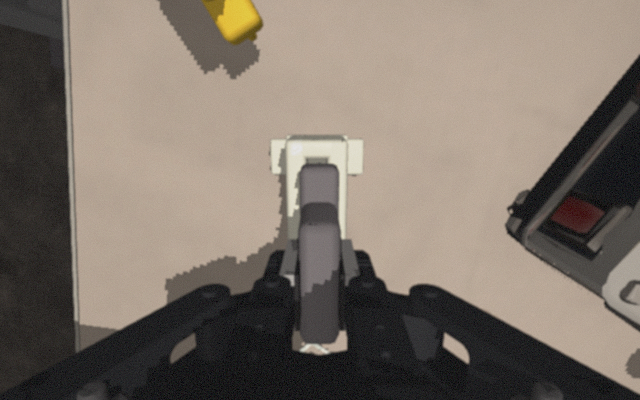

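The opening reads 14.3 mm and the pads now sit down to the bar, a full grasp. Carrying it to the tray behind the row.

```bash
sed -i 's/OFF=.0115/OFF=.0127/' h.py; python3 - <<'E'
from h import *
p=robot.current_tool_pos()
robot.line_to([*SP,.10],rate=.3)
print(robot.current_opening(),robot.current_wrist_force()[2])
robot.goto(tr(.012,0,.06),QT)
cv2.imwrite("pics/c0.png",camera("wrist"))
robot.line_to(tr(.012,0,.012),rate=.2)
print(robot.current_clock(),tx().round(4),ft().round(1))
cv2.imwrite("pics/c1.png",camera("wrist"))
E
```

```text
0.014231553916649394 -2.0669790352195543
50.2167 [ 0.0121 -0.0013  0.0118] [0.5 0.3 0.5]
```

View pics/c1.png

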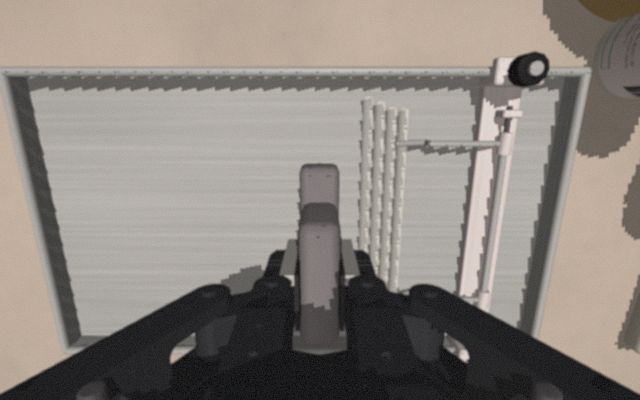

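View pics/c0.png

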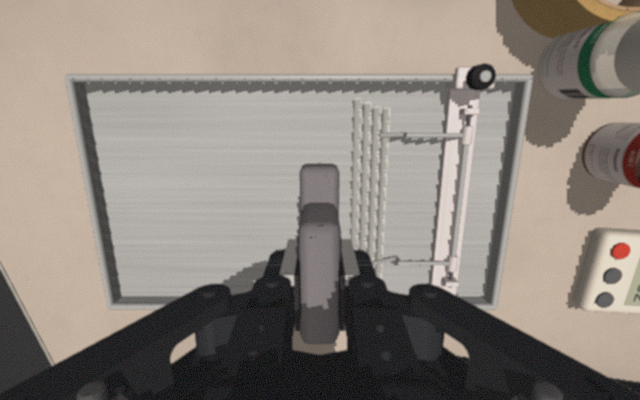

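The rake is behind the row (rods at cols 365–405), so I lower it and push with force monitoring.

```bash
python3 - <<'E'
from h import *
robot.line_to(tr(.012,0,.0045),rate=.06); f=ft(); print(tx().round(4),f.round(1))
for x in (.03,.045,.056,.064):
    robot.line_to(tr(x,0,.0045),rate=.06); print(x,round((x-tx()[0])*1e3,2),ft().round(1),round(robot.current_opening(),4))
    if ft()[0]<-7: break
print(robot.current_clock())
cv2.imwrite("pics/c2.png",camera("wrist"))
E
```

```text
[0.0121 0.0001 0.0048] [-0.2 -0.1 -1.1]
0.03 -0.36 [-0.5 -0.2 -1.1] 0.014
0.045 -0.8 [-1.  -0.4 -1.5] 0.0144
0.056 -0.89 [-0.   0.  -0.8] 0.0144
0.064 -0.71 [ 0.  -0.3 -1.9] 0.0145
52.0083
```

View pics/c2.png

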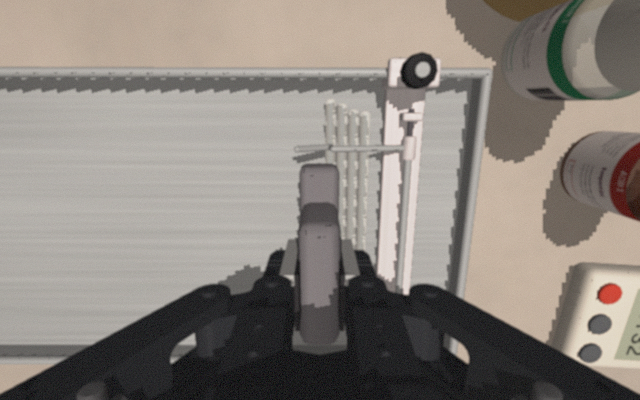

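The row is passing under the hooks (rods at cols 330–365, stop edge at col ~383). Fine steps to the press.

```bash
python3 - <<'E'
from h import *
x=.064; t0=robot.current_clock(); st=.0006
while x<.092 and robot.current_clock()<61.5:
    x+=st; robot.line_to(tr(x,0,.0045),rate=.05)
    f=favg(2) if st>.0003 else favg(3)
    print(round(x*1e3,2),(tx()[0]*1e3).round(2),f.round(1),round(robot.current_clock(),2))
    if f[0]<-8.2: break
    st=.0006 if f[0]>-2.8 else (.0003 if f[0]>-5.5 else .00015)
cv2.imwrite("pics/c3.png",camera("wrist"))
E
```

```text
64.6 64.64 [-0.4 -0.4 -1.2] 52.34
65.2 65.21 [ 0.3 -0.1 -1.7] 52.62
65.8 65.47 [-1.3  0.2 -1.1] 52.91
66.4 66.2 [-1.  -0.3 -0.6] 53.19
67.0 67.18 [-0.3  0.3 -1.4] 53.48
67.6 67.83 [-0.9 -0.  -1.4] 53.76
68.2 68.43 [-1.1 -0.4 -1.8] 54.04
68.8 69.25 [ 0.4 -0.2 -1.5] 54.33
69.4 69.5 [-0.3  0.4 -1.3] 54.61
70.0 70.02 [ 0.3 -0.5 -0.9] 54.89
70.6 70.61 [ 0.2 -0.7 -1.3] 55.17
71.2 71.21 [-0.1 -0.  -1.2] 55.46
71.8 71.83 [-0.6  0.5 -1.4] 55.74
72.4 72.1 [-1.1  0.2 -0.2] 56.02
73.0 72.24 [-3.1  0.4  0.9] 56.31
73.3 72.37 [-5.6  0.2  1.6] 56.61
73.45 72.38 [-5.7  0.2  1.9] 56.91
73.6 72.39 [-5.7 -0.3  1.9] 57.21
73.75 72.4 [-5.7  0.4  2.3] 57.51
73.9 72.4 [-6.3  0.2  2.2] 57.81
74.05 72.45 [-6.4 -0.6  2.6] 58.11
74.2 72.45 [-6.8 -0.   2.3] 58.41
74.35 72.46 [-6.7 -0.1  2.5] 58.71
74.5 72.48 [-7.1  0.1  2.8] 59.01
74.65 72.53 [-7.5 -0.4  2.4] 59.31
74.8 72.51 [-7.3  0.7  2.6] 59.61
74.95 72.56 [-7.8 -0.2  3.1] 59.91
75.1 72.55 [-8.2 -0.2  3.5] 60.21
```

View pics/c3.png

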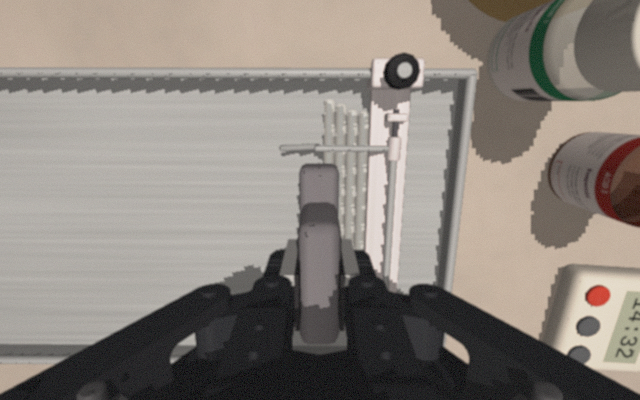

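Tight at tray x 72.5 mm with about 8.2 N. One more nudge to about 9 N, then back off and look.

```bash
python3 - <<'E'
from h import *
robot.line_to(tr(.0755,0,.0045),rate=.05); f=favg(5); print(f.round(2),(tx()[0]*1e3).round(2))
robot.line_to(tr(.045,0,.0045),rate=.12)
print(robot.current_opening(),robot.current_clock())
im=camera("wrist"); cv2.imwrite("pics/d0.png",cv2.resize(im[50:350,240:480],None,fx=2.5,fy=2,interpolation=cv2.INTER_CUBIC))
E
```

```text
[-8.89  0.4   3.48] 72.59
0.014326914349692204 60.9917
```

View pics/d0.png

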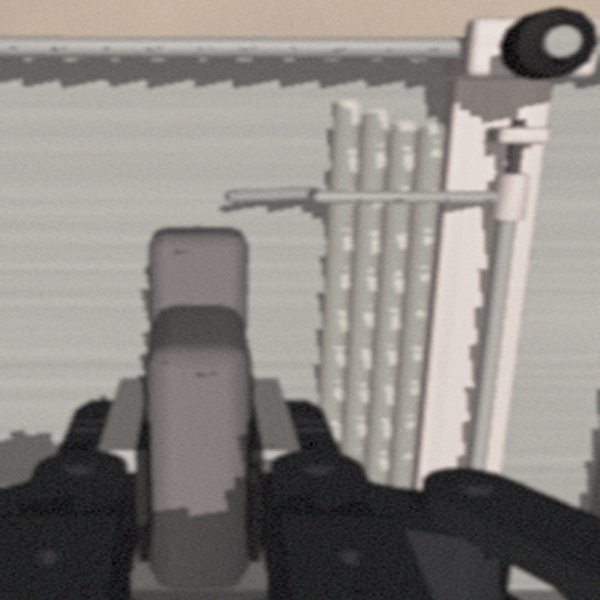

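The row is flat and parallel with the wire hook down behind the last rod (bend at (318,195), rod at (335,195)). Returning the rake to its stand.

```bash
python3 - <<'E'
from h import *
robot.line_to(tr(.035,0,.09),rate=.3)
cv2.imwrite("pics/e0t.png",camera("wrist"))
robot.goto([.4741,-.2387,.085],QS)
im=camera("scene"); cv2.imwrite("pics/e0.png",cv2.resize(im[160:290,300:450],None,fx=5,fy=4.6,interpolation=cv2.INTER_CUBIC))
robot.line_to([.4741,-.2387,.045],rate=.2)
print(robot.current_clock(),np.round(robot.current_tool_pos(),4),np.round(robot.current_wrist_force(),1))
E
```

```text
63.3 [ 0.4738 -0.2378  0.0445] [ 0.5 -0.4 -1.1]
```

View pics/e0.png

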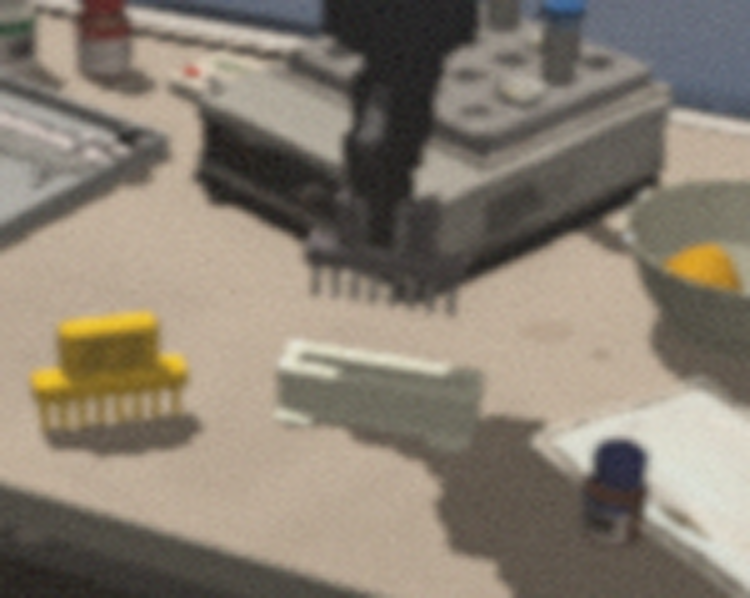

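View pics/e0t.png

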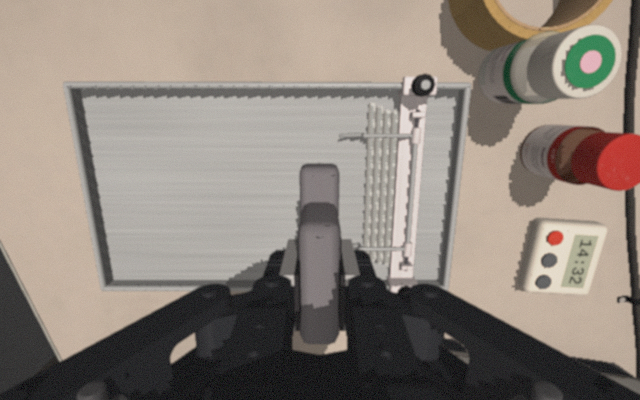

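Both hooks are down behind the row (bends at (365,137) and (355,247)), and the rake hangs upright over the stand. Lowering it in.

```bash
python3 - <<'E'
from h import *
robot.line_to([.4741,-.2387,.030],rate=.12); f=np.array(robot.current_wrist_force()); print(np.round(robot.current_tool_pos(),4),f.round(1))
if f[2]<8:
    robot.line_to([.4741,-.2387,.0200],rate=.12); f=np.array(robot.current_wrist_force()); print(np.round(robot.current_tool_pos(),4),f.round(1))
print(robot.current_clock())
im=camera("scene"); cv2.imwrite("pics/e1.png",cv2.resize(im[160:290,300:450],None,fx=5,fy=4.6,interpolation=cv2.INTER_CUBIC))
E
```

```text
[ 0.4746 -0.2387  0.0306] [ 0.4  0.3 -1.6]
[ 0.4746 -0.2388  0.0205] [ 0.2  0.3 -1.3]
63.825
```

View pics/e1.png

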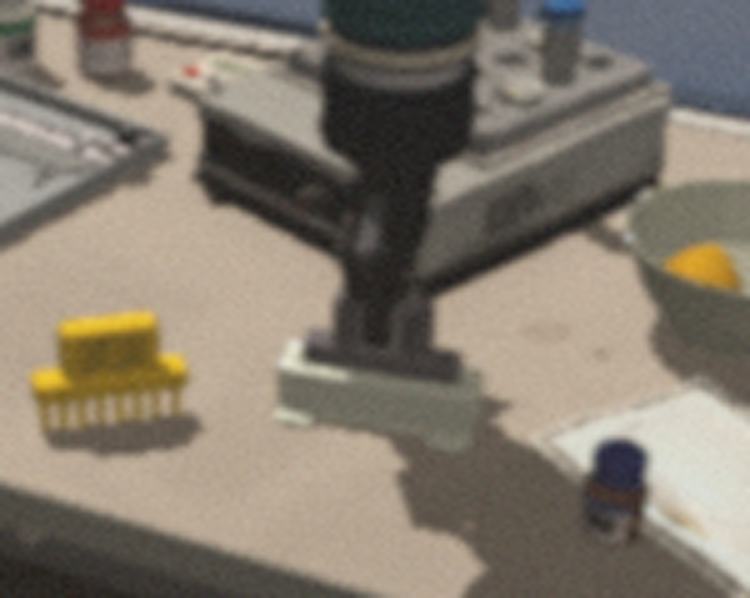

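The bar rests on the stand. Release, rise, check and hand in.

```bash
python3 - <<'E'
from h import *
robot.gripper_to(.034,30)
robot.line_to([.4741,-.2387,.13],rate=.2)
im=camera("scene"); cv2.imwrite("pics/z0.png",cv2.resize(im[150:290,220:450],None,fx=3.4,fy=3.4,interpolation=cv2.INTER_CUBIC))
print(robot.current_clock(),np.round(robot.current_wrist_force(),1))
E
```

```text
64.95 [ 0.7 -0.3 -1.1]
```

View pics/z0.png

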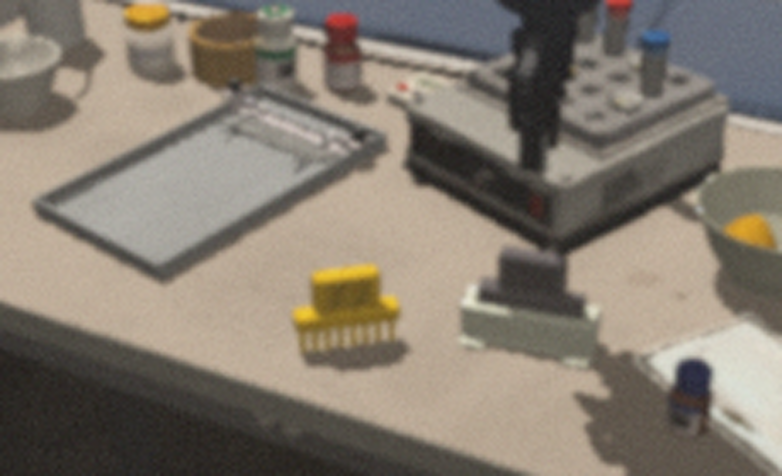

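The rake is seated in its stand, the gripper is clear, and the tray and surroundings are undisturbed. Handing in.

```bash
python3 - <<'E'
from h import *
robot.close_job(); print(robot.current_clock())
E
```

```text
the job is handed in; nothing more can be done
the job is handed in; nothing more can be done
```

The four rods lie in one flat, parallel row under the keeper, with both hooks down behind the last rod. The rake is back in its stand. I handed the job in just after 64.95 s.

- **First attempt failed:** the rake slipped out of the gripper and fell flat onto the rods as the row reached the lips. The real fingertips end about 28 mm short of the stated TCP, so I had gripped only its top edge. Two tries at picking it up then missed for the same reason.
- **Recovery:** I picked the rake up by the ends of its grip and turned it upright by pressing its pins against the stand's outer wall, which took three tries. Then I set it in the stand and took it again properly from above. This broke the order asked, because the rake went back into its stand once before the final press.
- **Final press:** I combed the row in and pressed it home at tray x ≈ 72.6 mm with 8.9 N. The highest force I read while pushing glass was 8.9 N. I did not measure the force when the rake fell onto the rods.
- **Last checks:** after I backed off, the wrist picture showed the row flat and parallel and both hooks down. The last scene picture showed the rake seated and upright, the gripper clear, and the yellow rake and bottle where they were. I compared the mortar only by eye and did not re-check the petri dish.

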